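# Get the ink roller out from behind the bottles

### The job

The ink roller lies in the back of the supply tray, boxed in by a row of three containers. Stand all three containers on the spare wooden panel, set the roller in its stand with its two steel necks down in the two forks, and only then put each container back upright in the tray where it stood before. Don't tip any container over, and leave the brush pot, the tape and the ink tin alone.

Things in the scene. Friction and masses are not known exactly. Their poses are not given: they have to be found in the camera images.
- tray: Fixed dark wood tray, 138 (x) by 288 (y) mm; floor 6 mm thick, rims 6 mm wide, tops 14 mm above the table. A strip as high as the rims, at x +13 to +19 mm, parts the front space (x -63 to +13), where the containers stand in a row along y about 74 mm apart, from the trough behind (x +19 to +63), where the roller lies along y. Origin: centre of underside, on the table. z up, -x side to the robot.
- roller: Loose double-handled ink roller, 270 mm long, 0.45 to 0.7 kg: dark rubber 50 mm across and 110 long in the middle, then at each end a steel neck 12 mm across (55 to 83 mm off the middle) and a wooden handle up to 29 mm across (83 to 135). Origin: middle, on the axis; y runs along it, x and z turn as it rolls. In the tray its axis is 31 mm above the table. Same either way round.
- stand: Fixed stand: grey base 110 (x) by 180 (y) by 8 mm, two upright Y forks of 8 mm steel rod at y +69 and -69 mm. Each has a slot 15 mm wide (in x), straight up to 61 mm, its mouth flaring to 52 mm at the tips, 88 mm up. Roller seated: along y, necks on the slot bottoms, axis 55 mm above the table, midway (10 mm play in y). Origin: centre of underside, on the table; z up.
- panel: Fixed spare wooden panel lying flat, 130 (x) by 280 (y) by 9 mm thick: the side area. Empty at the start. Origin: centre of the underside, on the table; z up. Stand and panel lie one to the left and one to the right of the tray; which is where varies.
- bottle: Loose amber glass bottle, 56 mm in diameter, straight body to 94 mm, then a shoulder and a narrow neck with a 29 mm black screw cap, 122 mm tall overall, about 0.3 kg. Origin: centre of the underside; z up.
- can: Loose square solvent can of bright steel, 52 by 52 mm (along its x and y), 106 mm to its flat top, 120 mm with its small black screw cap, which sits off-centre; about 0.3 kg. It stands square with the tray to within 5 degrees. Origin: centre of the underside; z up.
- tub: Loose round white plastic tub, 55 mm in diameter, with a wide white lid 58 mm in diameter from 96 to 114 mm (its top), about 0.3 kg. Origin: centre of the underside; z up.
- brushes: Bystander, loose: white ceramic pot 76 mm in diameter, 95 mm tall, with three brushes sticking out to about 185 mm. Leave alone. Origin: centre of the underside; z up.
- tape: Bystander, loose: roll of brown tape lying flat, 92 mm outside and 76 mm inside diameter, 25 mm tall. Leave alone. Origin: centre of the underside; z up.
- inktin: Bystander, loose: low round steel ink tin, 73 mm in diameter, 41 mm tall, between the robot and the tray. Leave alone. Origin: centre of the underside; z up.

How it is judged (in metres and radians):
On the way, in this order (a step that is already met when the one before it is completed fails the run):
1. bottle, can and tub all stand upright on the panel, released (x of bottle in the frame of panel between -0.062 and 0.062 m and y of bottle in the frame of panel between -0.137 and 0.137 m and z of bottle in the frame of panel between 0.005 and 0.015 m and angle between each of bottle, can, tub's own z axis and vertical below 0.1 rad and linear speed of each of bottle, can, tub below 0.03 m/s and contact force between each of bottle, can, tub and the fingers below 0.2 N and x of can in the frame of panel between -0.062 and 0.062 m and y of can in the frame of panel between -0.137 and 0.137 m and z of can in the frame of panel between 0.005 and 0.015 m and x of tub in the frame of panel between -0.062 and 0.062 m and y of tub in the frame of panel between -0.137 and 0.137 m and z of tub in the frame of panel between 0.005 and 0.015 m), for 0.2 s.
2. the roller rests in both forks of the stand, released, while the three containers are still on the panel (all of step 1 and x of roller in the frame of stand between -0.006 and 0.006 m and y of roller in the frame of stand between -0.015 and 0.015 m and z of roller in the frame of stand between 0.05 and 0.06 m and angle between the y axis of roller and the y axis of stand, either way round below 0.06 rad and linear speed of roller below 0.03 m/s and contact force between roller and the fingers below 0.2 N), for 0.2 s.
At the end, for the whole second after the job is handed in: The roller lies in both forks of the stand (axis within 6 mm sideways and 5 mm in height of its seat, within 15 mm of midway, parallel within 0.06 rad); bottle, can and tub each stand upright (0.1 rad) within 15 mm of where they stood at the start; all released and at rest (x of roller in the frame of stand between -0.006 and 0.006 m and y of roller in the frame of stand between -0.015 and 0.015 m and z of roller in the frame of stand between 0.05 and 0.06 m and angle between the y axis of roller and the y axis of stand, either way round below 0.06 rad and linear speed of each of roller, bottle, can, tub below 0.03 m/s and contact force between each of roller, bottle, can, tub and the fingers below 0.2 N and distance of each of bottle, can, tub from where it was at the start of the episode below 0.015 m and angle between each of bottle, can, tub's own z axis and vertical below 0.1 rad); the robot touches nothing.
It fails at once if a container is tipped over (angle between any of bottle, can, tub's own z axis and vertical above 0.6 rad).
It fails at once if the brush pot is disturbed (distance of brushes from where it was at the start of the episode above 0.02 m).
It fails at once if the tape roll is disturbed (distance of tape from where it was at the start of the episode above 0.02 m).
It fails at once if the ink tin is disturbed (distance of inktin from where it was at the start of the episode above 0.02 m).
It also fails if it takes over 147 s, if anything falls off the work surface, if the arm or the gripper's body presses on something with over 40 N, if the wrist force passes 120 N, or if a joint passes its speed limit or range.

### The arm

A 6-joint arm with a two-finger parallel gripper is mounted at the origin on the work surface. World frame = base frame: x ahead of the robot, y to its left, z up, the work surface at z = 0. Lengths are in mm, angles in rad, forces in N, time in s.
With the tool pointing down it reaches from about 275 to 750 mm from the base axis. Payload 10.2 kg.
Tool frame: the origin (TCP) lies on the front face of the gripper's body, between the roots of the fingers; the fingertips stand 73 mm ahead of it and the grasp point (between the pads) lies 54 mm ahead of it; z points along the fingers, y is the line along which they close (so a half turn about z gives the same grasp; the last joint's range is limited). The gripper opens to 85 mm and grips with 20 to 120 N. Pads are 22 mm wide; open, the fingers measure 114 mm over their backs; the gripper's body (76 mm by 85 mm) begins 54 mm behind the grasp point. The pads swing forward as they close: fully open they stand 13 mm farther back than shut.
Start: joints at [1.07, 0.313, 1.498, -0, 1.331, -0.223], TCP at [143.989, 504.875, 303.894] pointing down, gripper open.
Joint ranges: [-2.94, 2.94], [-0.97, 2.17], [0.19, 2.56], [-1.23, 4.37], [0.02, 3.11], [-2.88, 2.88]. Speed limits (rad/s): [2.39, 2.39, 3.01, 3.14, 3.14, 3.14].

### API

Orientations are given as a unit quaternion [w, x, y, z].
In Python, from rig import * gives the robot as it stands.
- The arm moves only by the tool step_arm, never from a script. Its argument "plan" is a list of rows, each an object with "offset": the shift along the tool's x, y, z in cm, a list of three; "rot": the turn, a rotation vector about the tool's x, y, z in degrees, a list of three; "gripper": the finger opening in cm, from 0 to 8.54. In form: [{"offset": [x, y, z], "rot": [wx, wy, wz], "gripper": gripper}, ...]. A call has 1 to 12 rows; each row is the pose to reach, as a shift and turn from the pose commanded when the call began, along the tool's axes at that moment; what a row does not reach only later rows make up. A row lasts 1/10 s, in which the tool goes at most 50 mm and 8.59 degrees, less where a joint would pass 70% of its speed; a pose out of reach is approached as far as the arm can. A call with a gripper value outside its range is refused whole. The fingers move at their own pace and stop on an object; "squeeze" is the grip in N (left out, the last holds). Time passes only in rows, so rows that repeat a pose let the fingers close. It gives the time, the measured TCP pose, the force, the opening and the grip force at its end, in the units of the state.
- sense(): the state, without advancing time (a new reading comes with each control period).
- capture(name): name is "scene" or "top"; returns a dict with "color" (420x560x3 uint8, red, green, blue), "depth" (420x560 float32, mm along the optical axis (not along the pixel's ray), 0 where there is no reading), "vertical_fov" (degrees; the focal length in pixels is half the picture's height over the tangent of half this angle, whatever the lens; pixels are square), "cx", "cy" (the principal point, pixels), "rvec" (rotation vector, rad) and "tvec" (3), from world to camera coordinates, as OpenCV has them. Camera axes: x right, y down, z forward; pixel columns grow to the right and rows downward; lengths in mm; the calibration is good to about 2 mm. A picture is of the moment at which its call begins.
- finish_job(): hands the job in; it is judged then, once.
The state is a dict: "time_s": time; "joints": joint angles; "dq": joint speeds; "tau": joint torques, N m; "eef_pos": TCP position; "ee_rot": TCP orientation; "force": force on the tool from outside, world axes, zero at the start; "wrist_torque": the same for the moment, N m; "grip_width": opening from 0.0 (shut) to 1.0 (fully open); "grip_force": force on a finger pad.
Only numpy, scipy, OpenCV 4.12 (cv2) and the standard library are available. Lean on these libraries where they do the work, as an engineer would, in place of code of your own. Each camera call takes 0.05 s, during which the arm holds its last target. There are 200 camera calls.

## Working session

There is one attempt and no reset: what is moved stays moved. The work goes in short steps, Python scripts to look and compute and a tool call to move; the robot and the scene stay as the last step left them, time stands still between calls to the robot, and variables do not carry over. Pictures are saved under pics/ and viewed, at most 14 in all, crops included, and the job is handed in when it is done.

Besides the shell and the picture viewer there is one more tool, called as name(argument=value, ...) on one line, values as JSON. step_arm: Moves the arm, as the interface text tells. Its arguments: {"type":"object","properties":{"plan":{"type":"array"},"squeeze":{"type":"number"}},"required":["plan"]}

```bash
ls; mkdir -p pics
cat > h.py <<'E'
from rig import *
import numpy as np, cv2
from scipy.spatial.transform import Rotation as R
def cap(n):
    c=capture(n); c['f']=c['color'].shape[0]/2/np.tan(np.radians(c['vertical_fov'])/2)
    c['R']=R.from_rotvec(c['rvec']).as_matrix(); c['t']=np.array(c['tvec']).ravel(); return c
def cloud(c):
    v,u=np.mgrid[:420,:560]; d=c['depth']
    p=np.stack([(u-c['cx'])/c['f']*d,(v-c['cy'])/c['f']*d,d],-1)
    return (p-c['t'])@c['R']
def ray(c,u,v,z):
    d=c['R'].T@np.array([(u-c['cx'])/c['f'],(v-c['cy'])/c['f'],1]); o=-c['R'].T@c['t']
    return o+d*(z-o[2])/d[2]
def save(c,n,s=1): cv2.imwrite('pics/'+n,cv2.resize(c['color'][:,:,::-1],None,fx=s,fy=s))
E
python3 - <<'E'
from h import *
for n in ('top','scene'):
    c=cap(n); save(c,n+'0.png',1.4); np.savez(n+'0.npz',**{k:np.array(v) for k,v in c.items()})
    print(n,-c['R'].T@c['t'],c['f'],c['cx'],c['cy'],(c['depth']>0).mean())
print(sense())
E
```

```text
pics
top [ 376.70210995  -13.96835918 1006.25152743] 411.23021259264453 278.43041739335706 212.38910931559374 0.9961181972789116
scene [1064.05236229  320.57278823  718.25540521] 429.2832457099913 270.1531350538868 211.24050601612043 0.9959906462585034
{'time_s': 0.1, 'joints': array([ 1.06952522e+00,  3.13401126e-01,  1.49835345e+00,  1.72477825e-05,
        1.33099028e+00, -2.23394917e-01]), 'dq': array([-0.00157754, -0.00127022, -0.00168291, -0.00015518,  0.00115205,
        0.00086599]), 'tau': array([ 2.20672700e-03, -4.12900436e+01, -2.60137367e+01, -2.28729682e-04,
        3.07323353e-03,  2.43404111e-05]), 'eef_pos': array([143.95092019, 504.7315991 , 303.39151205]), 'ee_rot': array([-2.12035820e-04,  1.38493532e-01,  9.90363171e-01, -5.35729473e-04]), 'force': array([-0.01398482,  0.3826322 , -0.23366503]), 'wrist_torque': array([ 0.03206279,  0.01741631, -0.01968715]), 'grip_force': 0.0, 'grip_width': 0.9989769724548169}
```

View pics/top0.png

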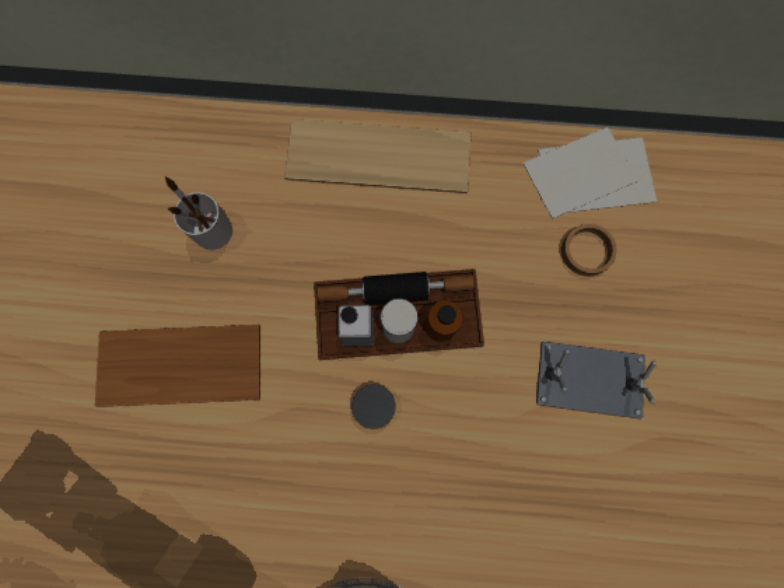

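View pics/scene0.png

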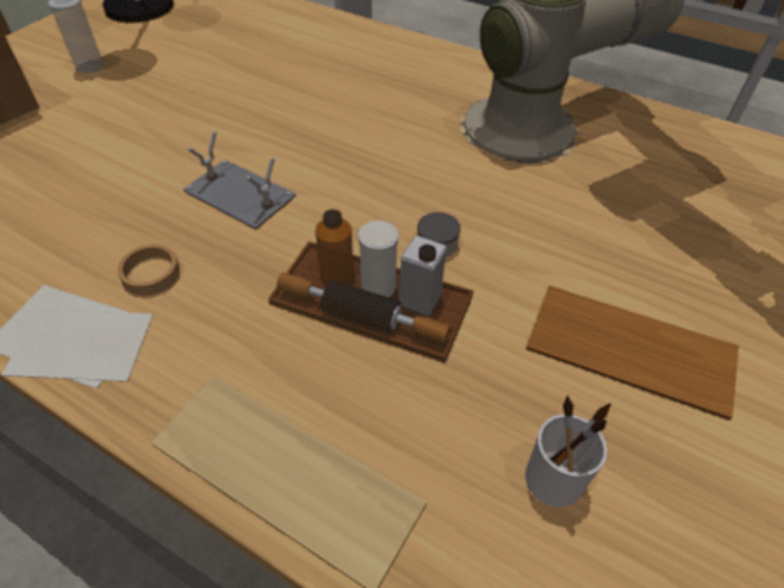

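The top view shows the tray at about (400,315), with can (355,322), tub (399,318) and bottle (445,318) from left to right, and the roller behind them. The panel is the reddish board at (180,365), the stand is at (592,380), and the pale board at (378,157) isn't the panel. The scene view agrees.

```bash
cat > m.py <<'E'
from h import *
def load(n):
    d=np.load(n+'0.npz'); return {k:d[k] for k in d}
if __name__=='__main__':
    c=load('top'); s=load('scene'); P=cloud(c); Q=cloud(s)
    def rect(P,m,lab):
        k=np.uint8(m)*255; k=cv2.morphologyEx(k,cv2.MORPH_OPEN,np.ones((3,3)))
        n,l,st,_=cv2.connectedComponentsWithStats(k); i=1+np.argmax(st[1:,4]); mm=l==i
        p=P[mm]; r=cv2.minAreaRect(p[:,:2].astype(np.float32)); print(lab,mm.sum(),np.round(r[0],1),np.round(r[1],1),round(r[2],2),'z',np.percentile(p[:,2],[5,50,95]).round(1)); return mm
    v,u=np.mgrid[:420,:560]; X,Y,Z=P[...,0],P[...,1],P[...,2]
    box=lambda a,b,cc,d:(u>a/1.4)&(u<b/1.4)&(v>cc/1.4)&(v<d/1.4)
    print('table z',np.median(Z[box(120,280,430,480)]))
    for lab,b in dict(panel=(80,275,310,420),decoy=(270,480,110,200),stand=(525,670,330,425),tray=(305,495,260,365)).items():
        rect(P,box(*b)&(Z>4.5)&(Z<(13 if lab!='tray' else 70)),lab)
    hsv=cv2.cvtColor(c['color'],cv2.COLOR_RGB2HSV)
    for lab,b,z0,z1 in [('bottle cap',(420,475,290,345),117,130),('bottle',(420,475,290,345),85,130),('tub',(375,425,290,345),109,120),('can',(325,380,290,350),101,112),('cancap',(325,380,290,350),115,126),('roller',(310,480,260,315),36,70),('tin',(340,400,370,440),35,50),('forks',(525,670,330,425),70,100),('pot',(160,240,160,260),88,100),('brush',(140,240,160,260),120,200),('tape',(550,630,215,285),18,32)]:
        rect(P,box(*b)&(Z>z0)&(Z<z1),lab)
    # scene-based clouds
    X,Y,Z=Q[...,0],Q[...,1],Q[...,2]
    print('scene tops')
    for lab,a,b,z0,z1 in [('tub',430,470,0,0)]: pass
    m=(Z>109)&(Z<119)&(abs(X-480)<90)&(abs(Y)<150)
    n,l,st,ce=cv2.connectedComponentsWithStats(np.uint8(m)*255)
    for i in range(1,n):
        if st[i,4]>30: p=Q[l==i]; print(st[i],cv2.minAreaRect(p[:,:2].astype(np.float32)),np.median(p[:,2]))
    m=(Z>60)&(Z<100)&(abs(X-400)<80)&(Y<-200)&(Y>-400)
    p=Q[m]; 
    for sg in (-1,1):
        q=p[(p[:,1]<-260) if sg<0 else (p[:,1]>-260)]; print('fork',len(q),np.median(q,0),q.min(0),q.max(0))
E
python3 m.py
```

```text
table z -0.608593248481349
panel 6069 [438.2 359.8] [130.3 281. ] 7.02 z [ 5.6  8.4 11.3]
decoy 5234 [855.6  47.6] [340.1 122.1] 89.93 z [ 5.3  7.9 10.8]
stand 2944 [ 470.1 -353.5] [180.8 110. ] 87.05 z [ 5.3  8.1 11. ]
tray 2275 [595.3  -7.8] [ 79.5 288.7] 5.75 z [ 5.9 40.4 55.7]
bottle cap 110 [540.6 -89.5] [23.7 27.3] 57.39 z [122.3 127.6 129.6]
bottle 479 [540.8 -89. ] [54.1 54.1] 4.12 z [ 97.5 105.5 128.9]Traceback (most recent call last):
  File "m.py", line 17, in <module>
    rect(P,box(*b)&(Z>z0)&(Z<z1),lab)
    ~~~~^^^^^^^^^^^^^^^^^^^^^^^^^^^^^
  File "m.py", line 8, in rect
    n,l,st,_=cv2.connectedComponentsWithStats(k); i=1+np.argmax(st[1:,4]); mm=l==i
                                                      ~~~~~~~~~^^^^^^^^^^
    return _wrapfunc(a, 'argmax', axis=axis, out=out, **kwds)
    return bound(*args, **kwds)
ValueError: attempt to get argmax of an empty sequence
```

```bash
sed -i "s/117,130)/121,135)/;s/85,130)/90,135)/;s/,109,120)/,115,126)/;s/,101,112)/,106,118)/;s/,115,126),('roller'/,121,132),('roller'/;s/Z>109)&(Z<119/Z>106)\&(Z<117/" m.py
cat >> m.py <<'E'
    X,Y,Z=P[...,0],P[...,1],P[...,2]
    m=box(305,495,260,365)&(Z>4.5)&(Z<18); r=cv2.minAreaRect(P[m][:,:2].astype(np.float32)); print('trayall',r)
    # robust tray: 1/99 percentiles along rotated axes
    for ang in (5,6,):
        pass
    for nm,b,lo,hi in [('roller',(310,480,260,315),36,70)]:
        p=P[box(*b)&(Z>lo)&(Z<hi)&(X>550)]
        d=np.linalg.svd(p[:,:2]-p[:,:2].mean(0),full_matrices=False)[2][0]; d*=np.sign(d[1])
        t=p[:,:2]@d; n=np.array([d[1],-d[0]]); w=p[:,:2]@n
        print('roller dir ang',np.degrees(np.arctan2(-d[0],d[1])),'len',t.min(),t.max())
        for a in np.linspace(t.min(),t.max(),10)[:-1]:
            k=(t>=a)&(t<a+30); print(round(a),(np.percentile(w[k],[2,98])).round(1),p[k][:,2].max().round(1))
E
python3 m.py
```

```text
table z -0.608593248481349
panel 6069 [438.2 359.8] [130.3 281. ] 7.02 z [ 5.6  8.4 11.3]
decoy 5234 [855.6  47.6] [340.1 122.1] 89.93 z [ 5.3  7.9 10.8]
stand 2944 [ 470.1 -353.5] [180.8 110. ] 87.05 z [ 5.3  8.1 11. ]
tray 2275 [595.3  -7.8] [ 79.5 288.7] 5.75 z [ 5.9 40.4 55.7]
bottle cap 138 [542.2 -88.4] [27.4 26.4] 1.53 z [124.8 127.9 130.4]
bottle 489 [540.8 -89. ] [54.1 54.1] 4.12 z [ 98.4 105.9 129.3]
tub 533 [532.4 -14.1] [56.1 54.9] 3.47 z [117.4 120.  122.7]
can 382 [522.4  54.6] [50.2 48.8] 5.13 z [109.2 113.2 115.9]
cancap 108 [529.2  63.1] [24.5 22. ] 5.87 z [122.9 125.8 128.4]
roller 887 [598.5  -5.1] [ 48.3 113.5] 8.51 z [40.9 52.2 56.7]
tin 771 [394.3  17. ] [68.3 69.5] 4.57 z [37.7 40.6 43.6]
forks 38 [ 490.4 -423. ] [ 7.7 17.2] 83.14 z [74.3 82.5 91.3]
pot 9 [698.3 369.4] [4.4 4.9] 4.48 z [88.4 93.5 95.7]
brush 92 [697.2 345.9] [18.3 10.3] 48.21 z [130.2 164.7 185.8]
tape 382 [ 699.2 -343.6] [90.  90.4] 6.4 z [19.6 24.2 27.5]
scene tops
[229 157  18  12 102] ((545.5829467773438, -80.94923400878906), (29.53652000427246, 36.588905334472656), 43.197628021240234) 108.70572071694649
[287 169  33  25 386] ((523.4746704101562, 59.372344970703125), (51.882286071777344, 52.128692626953125), 6.559929847717285) 112.25272633644576
[256 170  29  13 108] ((547.072998046875, -2.5654144287109375), (26.017719268798828, 56.71656799316406), 29.194246292114258) 112.02041576499782
fork 51 [ 452.2224765  -277.07363122   76.56504422] [ 441.57172694 -282.76606069   61.07371708] [ 465.82643031 -273.19416954   92.1856423 ]
  return _methods._mean(a, axis=axis, dtype=dtype,
  ret = um.true_divide(
Traceback (most recent call last):
  File "m.py", line 29, in <module>
    q=p[(p[:,1]<-260) if sg<0 else (p[:,1]>-260)]; print('fork',len(q),np.median(q,0),q.min(0),q.max(0))
                                                                                      ~~~~~^^^
ValueError: zero-size array to reduction operation minimum which has no identity
```

```bash
sed -i "s/('can',(325,380,290,350),106,118)/('can',(325,380,290,350),106,132)/;s/    for sg in (-1,1):/    for sg in ():/" m.py
cat >> m.py <<'E'
    for nm,Pc in (('top',P),('scene',Q)):
        d=np.array([[np.cos(np.radians(-2.95)),np.sin(np.radians(-2.95))],[-np.sin(np.radians(-2.95)),np.cos(np.radians(-2.95))]])
        L=(Pc[...,:2]-[470.1,-353.5])@d.T; z=Pc[...,2]
        for sg in (1,-1):
            m=(abs(L[...,1]-sg*69)<25)&(abs(L[...,0])<45)&(z>20)&(z<105)
            l=L[m]; zz=z[m]; 
            for a,b in ((20,45),(45,62),(62,75),(75,100)):
                k=(zz>a)&(zz<b)
                if k.sum(): print(nm,sg,a,b,k.sum(),'y',np.median(l[k,1]).round(1),'x',np.percentile(l[k,0],[0,50,100]).round(1),'neg/pos',np.median(l[k&(l[:,0]<0),0]).round(1),np.median(l[k&(l[:,0]>0),0]).round(1))
E
python3 m.py 2>/dev/null | grep -v -e brush -e decoy -e tape
```

```text
table z -0.608593248481349
panel 6069 [438.2 359.8] [130.3 281. ] 7.02 z [ 5.6  8.4 11.3]
stand 2944 [ 470.1 -353.5] [180.8 110. ] 87.05 z [ 5.3  8.1 11. ]
tray 2275 [595.3  -7.8] [ 79.5 288.7] 5.75 z [ 5.9 40.4 55.7]
bottle cap 138 [542.2 -88.4] [27.4 26.4] 1.53 z [124.8 127.9 130.4]
bottle 489 [540.8 -89. ] [54.1 54.1] 4.12 z [ 98.4 105.9 129.3]
tub 533 [532.4 -14.1] [56.1 54.9] 3.47 z [117.4 120.  122.7]
can 527 [522.5  54.7] [50.3 49.1] 5.13 z [109.5 113.7 126.9]
cancap 108 [529.2  63.1] [24.5 22. ] 5.87 z [122.9 125.8 128.4]
roller 887 [598.5  -5.1] [ 48.3 113.5] 8.51 z [40.9 52.2 56.7]
tin 771 [394.3  17. ] [68.3 69.5] 4.57 z [37.7 40.6 43.6]
forks 38 [ 490.4 -423. ] [ 7.7 17.2] 83.14 z [74.3 82.5 91.3]
pot 9 [698.3 369.4] [4.4 4.9] 4.48 z [88.4 93.5 95.7]
scene tops
[229 157  18  12 102] ((545.5829467773438, -80.94923400878906), (29.53652000427246, 36.588905334472656), 43.197628021240234) 108.70572071694649
[287 169  33  25 386] ((523.4746704101562, 59.372344970703125), (51.882286071777344, 52.128692626953125), 6.559929847717285) 112.25272633644576
[256 170  29  13 108] ((547.
[... 833 characters left out ...]
7 y -66.5 x [-15.2  -0.8  14.1] neg/pos -8.6 7.3
top -1 62 75 33 y -66.6 x [-21.1   9.4  17.4] neg/pos -14.0 13.2
top -1 75 100 64 y -67.3 x [-32.6  17.6  32.2] neg/pos -25.5 25.2
scene 1 20 45 40 y 76.9 x [-8.3  2.6 10.5] neg/pos -3.1 3.4
scene 1 45 62 55 y 75.7 x [-16.6   0.4  15.6] neg/pos -9.4 11.1
scene 1 62 75 34 y 76.0 x [-22.  -10.8  22.6] neg/pos -14.1 17.4
scene 1 75 100 50 y 75.6 x [-32.5 -20.4  34. ] neg/pos -25.7 28.8
scene -1 20 45 47 y -61.3 x [-13.7   1.8  15.5] neg/pos -2.7 3.6
scene -1 45 62 48 y -62.1 x [-15.1  -2.6  15.2] neg/pos -9.3 10.9
scene -1 62 75 36 y -62.1 x [-23.4 -11.1  24.8] neg/pos -17.0 16.6
scene -1 75 100 48 y -63.1 x [-32.2 -16.8  33.3] neg/pos -25.6 27.0
```

```bash
cat > m2.py <<'E'
from m import *
c=load('top'); s=load('scene'); P=cloud(c); Q=cloud(s)
for nm,C,W in (('top',c,P),('scene',s,Q)):
    X,Y,Z=W[...,0],W[...,1],W[...,2]
    def big(m):
        k=cv2.morphologyEx(np.uint8(m)*255,cv2.MORPH_CLOSE,np.ones((3,3))); n,l,st,_=cv2.connectedComponentsWithStats(k); return l==1+np.argmax(st[1:,4])
    near=lambda x,y,r:np.hypot(X-x,Y-y)<r
    for lab,m in [('panel',near(438,360,165)&(Z>4.5)&(Z<13)),('stand base',near(470,-353,115)&(Z>4.5)&(Z<13)),
       ('tray',near(555,-14,175)&(Z>4.5)&(Z<70)),
       ('tub',near(532,-14,36)&(Z>114)&(Z<126)),('tin',near(395,17,45)&(Z>36)&(Z<46)),('tape',near(699,-343,60)&(Z>19)&(Z<31)),
       ('cap bottle',near(541,-87,30)&(Z>121)&(Z<135)),('can',near(524,57,45)&(Z>108)&(Z<117)),('cancap',near(529,63,30)&(Z>120)&(Z<132)),('pot',near(698,350,60)&(Z>85)&(Z<100))]:
        if not m.any(): continue
        p=W[big(m)]; q=p[:,:2].astype(np.float32); r=cv2.minAreaRect(q); e=cv2.minEnclosingCircle(q)
        print(nm,lab,len(p),np.round(r[0],1),np.round(r[1],1),round(r[2],2),'| circ',np.round(e[0],1),round(e[1],1))
    m=near(598,-5,150)&(Z>58-6)&(Z<66)&(X>570); p=W[m]; print(nm,'roller top line',len(p),np.polyfit(p[:,1],p[:,0],1),p.mean(0))
k=c['color'][180:265,220:350,::-1]; cv2.imwrite('pics/crop.png',cv2.resize(k,None,fx=6,fy=6,interpolation=cv2.INTER_CUBIC))
E
python3 m2.py
```

```text
top panel 6245 [444.1 248.1] [155.4 518.4] 2.27 | circ [430.1 245.6] 265.1
top stand base 3214 [ 460.  -228.5] [130.  441.5] 4.81 | circ [ 446.2 -229.6] 226.6
top tray 4885 [507.7 -25.8] [253.7 297.7] 10.18 | circ [542.9 -13.5] 166.2
top tub 535 [469.2 -19.8] [183.3  54.9] 4.96 | circ [468.7 -18. ] 92.1
top tin 778 [394.3  15.8] [68.3 71.8] 4.6 | circ [394.3  16.1] 36.2
top tape 390 [ 543.5 -208.6] [ 90.1 507.2] 48.93 | circ [ 553.  -197.1] 254.2
top cap bottle 139 [541.7 -88.6] [28.3 26.5] 5.45 | circ [541.5 -88.1] 14.4
top can 411 [521.9  54.5] [51.6 49. ] 5.6 | circ [521.6  55.3] 33.2
top cancap 108 [529.2  63.1] [24.5 22. ] 5.87 | circ [529.2  63.1] 12.8
top pot 180 [683.8 333.6] [70.9 74.2] 67.3 | circ [685.3 336. ] 38.6
top roller top line 457 [-1.48855294e-01  5.96840497e+02] [597.61760174  -5.22053489  54.65654235]
scene panel 7421 [710.4 398.2] [682.7 280.1] 7.1 | circ [707.6 397.9] 364.7
scene stand base 1822 [699.  -29.3] [993.8 186.5] 54.41 | circ [737.3 -56.6] 499.0
scene tray 6445 [792.8  70. ] [672.7 305. ] 18.34 | circ [789.4  80.2] 365.0
scene tub 488 [788.  143.3] [655.8  56.4] 31.11 | circ [786.8 145.3] 328.0
scene tin 551 [394.9  20.6] [69.4 71.6] 7.05 | circ [394.5  20.4] 36.9
scene tape 414 [865.9 -26.7] [799.3  91. ] 62.1 | circ [870.5 -29.2] 399.7
scene cap bottle 133 [541.5 -83.5] [29.  26.7] 34.68 | circ [542.3 -84.5] 15.2
scene can 362 [785.8 170.6] [629.3  60.8] 22.8 | circ [782.1 179.3] 315.4
scene cancap 119 [529.3  67.1] [26.3 23.5] 29.64 | circ [529.6  67.1] 13.6
scene pot 411 [857.9 348.6] [409.4  74.8] 2.62 | circ [859.1 339.7] 205.8
scene roller top line 459 [-1.58725593e-01  5.99086324e+02] [5.99068320e+02 1.13432246e-01 5.39689515e+01]
```

View pics/crop.png

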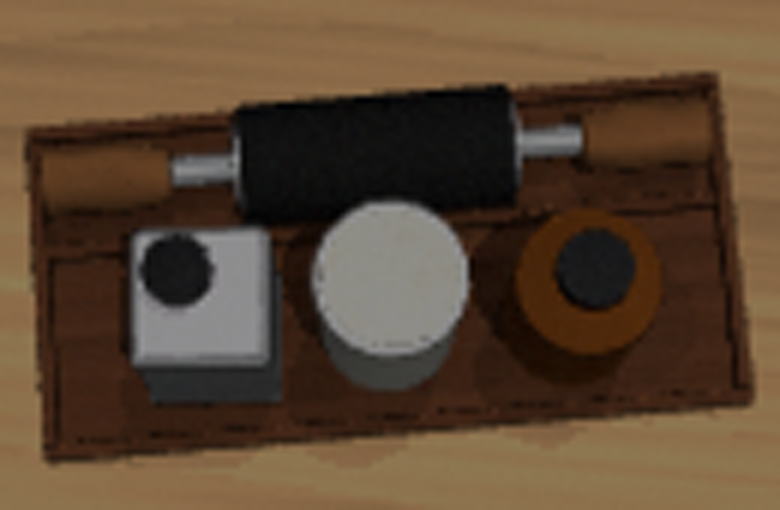

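The crop shows the can top (200,295), tub (390,278), bottle (590,282) and roller rubber (378,155). It lies slightly askew in the trough. The two views agree in x and in sizes, but differ by about 4.5 mm in y, so I'll use the mean for now.

```bash
cat > g.py <<'E'
import sys
from h import *
# usage: g.py x,y,z,a ... -> offsets cm & rot deg from the present pose
s=sense(); q=s['ee_rot']; Rt=R.from_quat([q[1],q[2],q[3],q[0]])
y=Rt.as_matrix()[:,1]; print('t',round(s['time_s'],1),'tcp',np.round(s['eef_pos'],1),'a',np.degrees(np.arctan2(y[1],y[0])).round(2),'F',np.round(s['force'],1),'w',round(s['grip_width'],3),'gf',round(s['grip_force'],1))
for w in sys.argv[1:]:
    X=np.array([float(v) for v in w.split(',')]); a=np.radians(X[3])
    T=R.from_matrix(np.array([[-np.sin(a),np.cos(a),0],[np.cos(a),np.sin(a),0],[0,0,-1]]).T)
    print(w,'off',np.round(Rt.inv().apply(X[:3]-s['eef_pos'])/10,2),'rot',np.round(np.degrees((Rt.inv()*T).as_rotvec()),1))
E
python3 g.py 522,57,250,6 522,57,137,6
```

```text
t 0.1 tcp [144.  504.7 303.4] a 74.08 F [-0.   0.4 -0.2] w 0.999 gf 0.0
522,57,250,6 off [-48.64 -32.68   5.36] rot [-0.1  0.  68.1]
522,57,137,6 off [-48.64 -32.67  16.66] rot [-0.1  0.  68.1]
```

step_arm(plan=[{"offset": [-4, -2.7, 0], "rot": [0, 0, 6], "gripper": 8.54}, {"offset": [-8, -5.4, 0], "rot": [0, 0, 12], "gripper": 8.54}, {"offset": [-12, -8.1, 0.5], "rot": [0, 0, 18], "gripper": 8.54}, {"offset": [-16, -10.8, 1], "rot": [0, 0, 24], "gripper": 8.54}, {"offset": [-20, -13.5, 1.5], "rot": [0, 0, 30], "gripper": 8.54}, {"offset": [-24, -16.2, 2], "rot": [0, 0, 36], "gripper": 8.54}, {"offset": [-28, -18.9, 2.5], "rot": [0, 0, 42], "gripper": 8.54}, {"offset": [-32, -21.6, 3], "rot": [0, 0, 48], "gripper": 8.54}, {"offset": [-36, -24.3, 3.5], "rot": [0, 0, 54], "gripper": 8.54}, {"offset": [-40, -27, 4], "rot": [0, 0, 60], "gripper": 8.54}, {"offset": [-44, -29.7, 4.5], "rot": [0, 0, 66], "gripper": 8.54}, {"offset": [-48.6, -32.7, 5.4], "rot": [0, 0, 68], "gripper": 8.54}])

```text
time_s: 1.3
eef_pos: [519.0, 59.5, 250.7]
ee_rot: [0.0, 0.67, 0.742, 0.0]
force: [0.0, 0.6, -0.1]
grip_width: 1.003
grip_force: 0.0
```

```bash
python3 - <<'E'
from h import *
ims=[]
for n in('top','scene'):
    c=cap(n); np.savez(n+'1.npz',**{k:np.array(v) for k,v in c.items()}); ims.append(c['color'][120:330,120:420,::-1])
cv2.imwrite('pics/hover.png',cv2.resize(np.hstack(ims),None,fx=1.3,fy=1.3))
E
python3 g.py 522,57,137,6
```

```text
t 1.4 tcp [520.2  57.3 249.1] a 5.75 F [-0.1  0.3 -0.4] w 1.001 gf 0.0
522,57,137,6 off [-0.05  0.2  11.21] rot [-0.1  0.  -0.3]
```

View pics/hover.png

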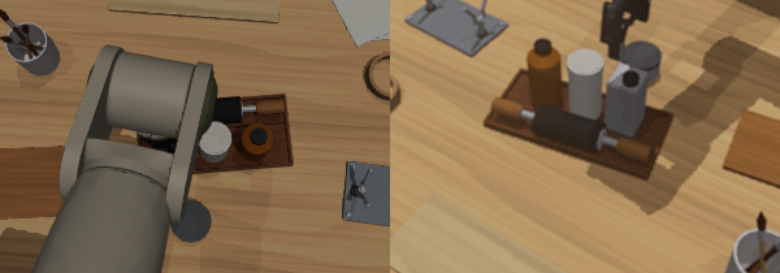

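The hover view shows the open gripper above and behind the can (fingers at about (625,25) in the right half). I'll compare the fingertips in the scene cloud with the sensed pose.

Run:
```python
from h import *
d=np.load('scene1.npz'); s={k:d[k] for k in d}; W=cloud(s); X,Y,Z=np.moveaxis(W,-1,0)
m=(np.hypot(X-520,Y-57)<80)&(Z>140)&(Z<245)&(s['depth']>0)
p=W[m]; a=np.radians(5.75); L=np.stack([(p[:,:2]-[520.2,57.3])@[np.cos(a),np.sin(a)],(p[:,:2]-[520.2,57.3])@[-np.sin(a),np.cos(a)],249.1-p[:,2]],1)
for z in range(0,90,8):
    k=(L[:,2]>z)&(L[:,2]<=z+8)
    if k.sum():
        for sg in (-1,1):
            kk=k&(L[:,0]*sg>0)
            if kk.sum()>2: print(z,sg,kk.sum(),'x',np.percentile(L[kk,0],[2,98]).round(1),'y',np.percentile(L[kk,1],[2,98]).round(1))
print('tip',L[:,2].max())
```

```text
0 -1 11 x [-69.9 -30.2] y [ 4.5 12.2]
0 1 73 x [41.8 77.3] y [-12.2  11.3]
8 -1 21 x [-70.5 -35.3] y [ 4.3 12.1]
8 1 58 x [43.4 77.6] y [-12.   11.8]
16 -1 22 x [-47.9 -40.2] y [-0.2 11.1]
16 1 5 x [46.2 57.3] y [ 9.3 11. ]
24 -1 26 x [-43.6 -39. ] y [-2.   9.9]
24 1 22 x [46.6 59.1] y [-8.4  9.2]
32 -1 28 x [-47. -39.] y [-4.8  9.8]
32 1 47 x [46.7 59.6] y [-8.3  9.7]
40 -1 34 x [-44.8 -39. ] y [-6.6  9.6]
40 1 44 x [45.5 58.9] y [-8.1  9.8]
48 -1 36 x [-44.9 -38.9] y [-8.   9.6]
48 1 26 x [46.9 58.8] y [-8.4  9.6]
56 -1 17 x [-42.9 -39.6] y [-9.   7.1]
56 1 11 x [49.1 51.5] y [-8.6  8.3]
tip 61.81502988510067
```

step_arm(plan=[{"offset": [0.1, 0.1, 3], "rot": [0, 0, 0], "gripper": 8.54}, {"offset": [0.1, 0.1, 6], "rot": [0, 0, 0], "gripper": 8.54}, {"offset": [0.1, 0.1, 9], "rot": [0, 0, 0], "gripper": 8.54}, {"offset": [0.1, 0.1, 11], "rot": [0, 0, 0], "gripper": 8.54}, {"offset": [0.1, 0.1, 11.2], "rot": [0, 0, 0], "gripper": 8.54}, {"offset": [0.1, 0.1, 11.2], "rot": [0, 0, 0], "gripper": 6.4}, {"offset": [0.1, 0.1, 11.2], "rot": [0, 0, 0], "gripper": 5.8}, {"offset": [0.1, 0.1, 11.2], "rot": [0, 0, 0], "gripper": 5.2}, {"offset": [0.1, 0.1, 11.2], "rot": [0, 0, 0], "gripper": 4.6}, {"offset": [0.1, 0.1, 11.2], "rot": [0, 0, 0], "gripper": 4.6}, {"offset": [0.1, 0.1, 11.2], "rot": [0, 0, 0], "gripper": 4.6}, {"offset": [0.1, 0.1, 11.2], "rot": [0, 0, 0], "gripper": 4.6}], squeeze=40)

```text
time_s: 2.6
eef_pos: [519.6, 62.5, 140.2]
ee_rot: [0.001, 0.669, 0.744, 0.001]
force: [0.6, 1.5, 7.2]
grip_width: 0.61
grip_force: 40.9
```

```bash
python3 g.py 521,58.5,200,6 433,448,200,7 433,448,142,7
```

```text
t 2.6 tcp [519.6  62.5 140.2] a 6.08 F [0.6 1.5 7.2] w 0.61 gf 40.9
521,58.5,200,6 off [-0.42  0.12 -5.98] rot [0.2 0.  0.1]
433,448,200,7 off [39.25 -4.51 -6.  ] rot [ 0.2  0.  -0.9]
433,448,142,7 off [39.25 -4.53 -0.2 ] rot [ 0.2  0.  -0.9]
```

```bash
python3 - <<'E'
from h import *
c=cap('scene'); cv2.imwrite('pics/grip.png',cv2.resize(c['color'][80:300,160:420,::-1],None,fx=2.5,fy=2.5)); print(sense()['joints'])
E
python3 g.py 521,58.5,200,6
```

```text
[-1.04465584e-01  4.98531581e-01  1.69601976e+00  3.14451619e-04
  9.44250200e-01 -2.10718483e-01]
t 2.6 tcp [519.6  62.5 140.2] a 6.08 F [-0.2  0.8  6.4] w 0.609 gf 40.9
521,58.5,200,6 off [-0.42  0.12 -5.97] rot [0.2 0.  0.1]
```

View pics/grip.png

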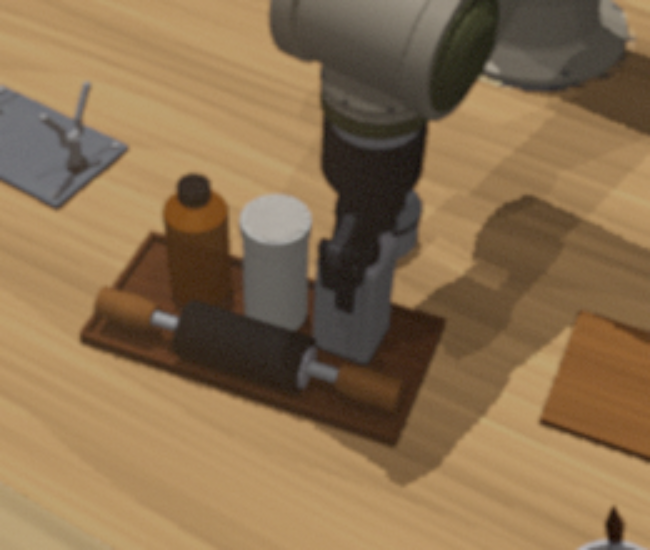

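The picture shows the gripper closed squarely on the can, which is upright; the tub and bottle are untouched. Next is a small lift.

step_arm(plan=[{"offset": [0, 0, -1], "rot": [0, 0, 0], "gripper": 4.6}, {"offset": [0, 0, -2], "rot": [0, 0, 0], "gripper": 4.6}, {"offset": [0, 0, -4], "rot": [0, 0, 0], "gripper": 4.6}, {"offset": [0, 0, -6], "rot": [0, 0, 0], "gripper": 4.6}, {"offset": [0, 0, -6], "rot": [0, 0, 0], "gripper": 4.6}])

```text
time_s: 3.15
eef_pos: [519.8, 62.4, 201.6]
ee_rot: [0.002, 0.669, 0.744, 0.001]
force: [0.2, 0.0, -4.5]
grip_width: 0.607
grip_force: 43.1
```

```bash
python3 g.py 433,448,200,7; sleep 1; python3 -c "
from h import *
cap('top');cap('top')"; python3 g.py 433,448,200,7 433,448,146,7
```

```text
t 3.1 tcp [519.8  62.4 201.6] a 6.09 F [ 0.2  0.  -4.5] w 0.607 gf 43.1
433,448,200,7 off [39.27 -4.54  0.09] rot [ 0.3  0.1 -0.9]
t 3.2 tcp [518.7  62.4 198.7] a 6.08 F [-0.3 -0.1 -4.4] w 0.606 gf 43.1
433,448,200,7 off [39.25 -4.43 -0.14] rot [-0.   0.  -0.9]
433,448,146,7 off [39.25 -4.43  5.26] rot [-0.   0.  -0.9]
```

step_arm(plan=[{"offset": [2, -0.2, 0], "rot": [0, 0, 0], "gripper": 4.6}, {"offset": [6, -0.7, 0], "rot": [0, 0, 0], "gripper": 4.6}, {"offset": [10, -1.2, 0], "rot": [0, 0, 0], "gripper": 4.6}, {"offset": [14, -1.7, 0], "rot": [0, 0, 0], "gripper": 4.6}, {"offset": [18, -2.3, 0], "rot": [0, 0, -1], "gripper": 4.6}, {"offset": [22, -2.9, 0], "rot": [0, 0, -1], "gripper": 4.6}, {"offset": [26, -3.5, 0], "rot": [0, 0, -1], "gripper": 4.6}, {"offset": [30, -4, 0], "rot": [0, 0, -1], "gripper": 4.6}, {"offset": [34, -4.6, 0], "rot": [0, 0, -1], "gripper": 4.6}, {"offset": [37, -5, 0], "rot": [0, 0, -1], "gripper": 4.6}, {"offset": [39.7, -5.2, 0], "rot": [0, 0, -1], "gripper": 4.6}, {"offset": [39.7, -5.2, 0], "rot": [0, 0, -1], "gripper": 4.6}])

```text
time_s: 4.45
eef_pos: [423.5, 454.0, 197.0]
ee_rot: [-0.001, 0.661, 0.75, -0.001]
force: [-0.3, -0.4, -3.4]
grip_width: 0.609
grip_force: 43.0
```

```bash
python3 g.py 425,455,145,7
```

```text
t 4.5 tcp [423.5 454.  197. ] a 7.26 F [-0.3 -0.4 -3.4] w 0.609 gf 43.0
425,455,145,7 off [0.08 0.17 5.2 ] rot [-0.1  0.   0.3]
```

step_arm(plan=[{"offset": [0, 0, 2], "rot": [0, 0, 0], "gripper": 4.6}, {"offset": [0, 0, 3.5], "rot": [0, 0, 0], "gripper": 4.6}, {"offset": [0, 0, 4.5], "rot": [0, 0, 0], "gripper": 4.6}, {"offset": [0, 0, 5], "rot": [0, 0, 0], "gripper": 4.6}, {"offset": [0, 0, 5.1], "rot": [0, 0, 0], "gripper": 4.6}, {"offset": [0, 0, 5.2], "rot": [0, 0, 0], "gripper": 4.6}, {"offset": [0, 0, 5.2], "rot": [0, 0, 0], "gripper": 4.6}, {"offset": [0, 0, 5.2], "rot": [0, 0, 0], "gripper": 4.6}])

```text
time_s: 5.25
eef_pos: [425.3, 451.8, 147.3]
ee_rot: [0.0, 0.662, 0.749, 0.0]
force: [0.7, -0.4, -3.2]
grip_width: 0.607
grip_force: 43.0
```

step_arm(plan=[{"offset": [0, 0, 0.1], "rot": [0, 0, 0], "gripper": 4.6}, {"offset": [0, 0, 0.2], "rot": [0, 0, 0], "gripper": 4.6}, {"offset": [0, 0, 0.2], "rot": [0, 0, 0], "gripper": 4.6}])

```text
time_s: 5.55
eef_pos: [425.1, 451.7, 144.7]
ee_rot: [-0.0, 0.662, 0.749, -0.0]
force: [-0.3, -0.1, -4.1]
grip_width: 0.608
grip_force: 43.0
```

step_arm(plan=[{"offset": [0, 0, 0.1], "rot": [0, 0, 0], "gripper": 4.6}, {"offset": [0, 0, 0.15], "rot": [0, 0, 0], "gripper": 4.6}, {"offset": [0, 0, 0.15], "rot": [0, 0, 0], "gripper": 4.6}])

```text
time_s: 5.85
eef_pos: [425.1, 451.7, 143.3]
ee_rot: [0.0, 0.662, 0.749, 0.0]
force: [0.2, -0.2, -3.0]
grip_width: 0.608
grip_force: 43.0
```

step_arm(plan=[{"offset": [0, 0, 0.1], "rot": [0, 0, 0], "gripper": 4.6}, {"offset": [0, 0, 0.2], "rot": [0, 0, 0], "gripper": 4.6}, {"offset": [0, 0, 0.2], "rot": [0, 0, 0], "gripper": 4.6}])

```text
time_s: 6.15
eef_pos: [425.2, 451.8, 143.2]
ee_rot: [0.0, 0.662, 0.749, 0.0]
force: [-3.1, -4.5, 11.7]
grip_width: 0.601
grip_force: 43.8
```

step_arm(plan=[{"offset": [0, 0, -0.1], "rot": [0, 0, 0], "gripper": 5.4}, {"offset": [0, 0, -0.1], "rot": [0, 0, 0], "gripper": 6.2}, {"offset": [0, 0, -0.1], "rot": [0, 0, 0], "gripper": 7.5}, {"offset": [0, 0, -0.1], "rot": [0, 0, 0], "gripper": 8.54}, {"offset": [0, 0, -0.1], "rot": [0, 0, 0], "gripper": 8.54}, {"offset": [0, 0, -0.1], "rot": [0, 0, 0], "gripper": 8.54}, {"offset": [0, 0, -2], "rot": [0, 0, 0], "gripper": 8.54}, {"offset": [0, 0, -5], "rot": [0, 0, 0], "gripper": 8.54}, {"offset": [0, 0, -8], "rot": [0, 0, 0], "gripper": 8.54}, {"offset": [0, 0, -10], "rot": [0, 0, 0], "gripper": 8.54}])

```text
time_s: 7.15
eef_pos: [425.3, 451.9, 243.6]
ee_rot: [0.0, 0.662, 0.749, 0.001]
force: [-0.1, -0.6, 0.8]
grip_width: 1.003
grip_force: 0.0
```

```bash
cat > look.py <<'E'
import sys
from h import *
c=cap('scene'); W=cloud(c); X,Y,Z=np.moveaxis(W,-1,0); ok=c['depth']>0
for a in sys.argv[1:]:   # x,y,r,z0,z1
    x,y,r,a0,a1=[float(v) for v in a.split(',')]
    m=ok&(np.hypot(X-x,Y-y)<r)&(Z>a0)&(Z<a1); q=W[m]
    if len(q)>5:
        b=cv2.minAreaRect(q[:,:2].astype(np.float32)); print(a,len(q),'rect',np.round(b[0],1),np.round(b[1],1),round(b[2],1),'circ',np.round(cv2.minEnclosingCircle(q[:,:2].astype(np.float32))[0],1),'z',np.percentile(q[:,2],[5,50,95]).round(1))
if len(sys.argv)==1: save(c,'s.png')
E
python3 look.py 425,450,45,110,130 534,-10,36,116,126 541,-84,30,122,135
python3 g.py 530.5,-10,250,6 530.5,-10,160,6
```

```text
425,450,45,110,130 681 rect [428.9 447.4] [51.8 51.8] 4.6 circ [427.4 447.9] z [111.3 116.2 128.5]
534,-10,36,116,126 462 rect [533.5 -10.5] [55.8 56.6] 57.8 circ [532.6 -10.2] z [117.3 119.3 121. ]
541,-84,30,122,135 125 rect [541.4 -83.5] [28.2 26.6] 33.8 circ [541.3 -83.7] z [122.7 126.7 128.5]
t 7.2 tcp [425.9 452.3 246.5] a 7.09 F [1.3 0.3 3.1] w 1.0 gf 0.0
530.5,-10,250,6 off [-47.17   4.67  -0.48] rot [ 0.3 -0.2  1.1]
530.5,-10,160,6 off [-47.2    4.62   8.52] rot [ 0.3 -0.2  1.1]
```

step_arm(plan=[{"offset": [-4, 0.4, 0], "rot": [0, 0, 0], "gripper": 8.54}, {"offset": [-8, 0.8, 0], "rot": [0, 0, 0], "gripper": 8.54}, {"offset": [-12, 1.2, 0], "rot": [0, 0, 1], "gripper": 8.54}, {"offset": [-16, 1.6, 0], "rot": [0, 0, 1], "gripper": 8.54}, {"offset": [-20, 2, 0], "rot": [0, 0, 1], "gripper": 8.54}, {"offset": [-24, 2.4, 0], "rot": [0, 0, 1], "gripper": 8.54}, {"offset": [-28, 2.8, 0], "rot": [0, 0, 1], "gripper": 8.54}, {"offset": [-32, 3.2, 0], "rot": [0, 0, 1], "gripper": 8.54}, {"offset": [-36, 3.6, 0], "rot": [0, 0, 1], "gripper": 8.54}, {"offset": [-40, 4, 0], "rot": [0, 0, 1], "gripper": 8.54}, {"offset": [-44, 4.4, 0], "rot": [0, 0, 1], "gripper": 8.54}, {"offset": [-47.2, 4.7, 0], "rot": [0, 0, 1], "gripper": 8.54}])

```text
time_s: 8.4
eef_pos: [530.1, -13.0, 240.9]
ee_rot: [-0.0, 0.669, 0.743, -0.0]
force: [-0.3, 0.1, 0.8]
grip_width: 0.999
grip_force: 0.0
```

step_arm(plan=[{"offset": [0, 0, 0], "rot": [0, 0, 0], "gripper": 8.54}, {"offset": [0, 0, 0], "rot": [0, 0, 0], "gripper": 8.54}])

```text
time_s: 8.6
eef_pos: [529.8, -11.1, 240.8]
ee_rot: [-0.0, 0.669, 0.743, -0.0]
force: [0.5, -0.0, -0.1]
grip_width: 0.999
grip_force: 0.0
```

```bash
python3 g.py 530.5,-11,160,6
```

```text
t 8.6 tcp [529.8 -11.1 240.8] a 6.01 F [ 0.5 -0.  -0.1] w 0.999 gf 0.0
530.5,-11,160,6 off [-0.    0.07  8.08] rot [-0. -0.  0.]
```

step_arm(plan=[{"offset": [0, 0.1, 3], "rot": [0, 0, 0], "gripper": 8.54}, {"offset": [0, 0.1, 6], "rot": [0, 0, 0], "gripper": 8.54}, {"offset": [0, 0.1, 7.6], "rot": [0, 0, 0], "gripper": 8.54}, {"offset": [0, 0.1, 8.1], "rot": [0, 0, 0], "gripper": 8.54}, {"offset": [0, 0.1, 8.1], "rot": [0, 0, 0], "gripper": 7}, {"offset": [0, 0.1, 8.1], "rot": [0, 0, 0], "gripper": 6.4}, {"offset": [0, 0.1, 8.1], "rot": [0, 0, 0], "gripper": 5.8}, {"offset": [0, 0.1, 8.1], "rot": [0, 0, 0], "gripper": 5.2}, {"offset": [0, 0.1, 8.1], "rot": [0, 0, 0], "gripper": 5.2}, {"offset": [0, 0.1, 8.1], "rot": [0, 0, 0], "gripper": 5.2}])

```text
time_s: 9.6
eef_pos: [531.5, -10.8, 161.7]
ee_rot: [0.001, 0.669, 0.744, 0.001]
force: [-0.3, 1.5, 6.4]
grip_width: 0.666
grip_force: 42.3
```

step_arm(plan=[{"offset": [0, 0, -1], "rot": [0, 0, 0], "gripper": 5.2}, {"offset": [0, 0, -2], "rot": [0, 0, 0], "gripper": 5.2}, {"offset": [0, 0, -4], "rot": [0, 0, 0], "gripper": 5.2}, {"offset": [0, 0, -6], "rot": [0, 0, 0], "gripper": 5.2}, {"offset": [0, 0, -6], "rot": [0, 0, 0], "gripper": 5.2}, {"offset": [0, 0, -6], "rot": [0, 0, 0], "gripper": 5.2}])

```text
time_s: 10.2
eef_pos: [530.8, -10.8, 220.2]
ee_rot: [0.0, 0.669, 0.744, 0.0]
force: [0.4, -0.4, -2.5]
grip_width: 0.664
grip_force: 43.6
```

```bash
python3 g.py 436,364,222,7
```

```text
t 10.2 tcp [530.8 -10.8 220.2] a 6.08 F [ 0.4 -0.4 -2.5] w 0.664 gf 43.6
436,364,222,7 off [38.27 -5.46 -0.18] rot [ 0.   0.  -0.9]
```

step_arm(plan=[{"offset": [3.2, -0.4, 0], "rot": [0, 0, 0], "gripper": 5.2}, {"offset": [6.4, -0.9, 0], "rot": [0, 0, 0], "gripper": 5.2}, {"offset": [9.6, -1.3, 0], "rot": [0, 0, 0], "gripper": 5.2}, {"offset": [12.8, -1.8, 0], "rot": [0, 0, 0], "gripper": 5.2}, {"offset": [16, -2.2, 0], "rot": [0, 0, 0], "gripper": 5.2}, {"offset": [19.2, -2.7, 0], "rot": [0, 0, 0], "gripper": 5.2}, {"offset": [22.4, -3.1, 0], "rot": [0, 0, -1], "gripper": 5.2}, {"offset": [25.6, -3.6, 0], "rot": [0, 0, -1], "gripper": 5.2}, {"offset": [28.8, -4, 0], "rot": [0, 0, -1], "gripper": 5.2}, {"offset": [32, -4.5, 0], "rot": [0, 0, -1], "gripper": 5.2}, {"offset": [35.2, -5, 0], "rot": [0, 0, -1], "gripper": 5.2}, {"offset": [38.2, -5.4, 0], "rot": [0, 0, -1], "gripper": 5.2}])

```text
time_s: 11.4
eef_pos: [435.8, 364.5, 218.9]
ee_rot: [-0.0, 0.662, 0.75, -0.001]
force: [1.0, -0.0, -3.0]
grip_width: 0.666
grip_force: 43.5
```

step_arm(plan=[{"offset": [0, 0, 2], "rot": [0, 0, 0], "gripper": 5.2}, {"offset": [0, 0, 3.5], "rot": [0, 0, 0], "gripper": 5.2}, {"offset": [0, 0, 4.5], "rot": [0, 0, 0], "gripper": 5.2}, {"offset": [0, 0, 4.7], "rot": [0, 0, 0], "gripper": 5.2}, {"offset": [0, 0, 4.7], "rot": [0, 0, 0], "gripper": 5.2}])

```text
time_s: 11.9
eef_pos: [436.9, 363.1, 173.1]
ee_rot: [-0.0, 0.662, 0.749, -0.0]
force: [0.5, 0.5, -2.5]
grip_width: 0.664
grip_force: 43.6
```

```bash
python3 g.py
python3 - <<'E'
from h import *
c=cap('scene'); cv2.imwrite('pics/tub.png',cv2.resize(c['color'][120:330,330:530,::-1],None,fx=2.8,fy=2.8))
E
```

```text
t 11.9 tcp [436.9 363.1 173.1] a 7.06 F [ 0.5  0.5 -2.5] w 0.664 gf 43.6
```

View pics/tub.png

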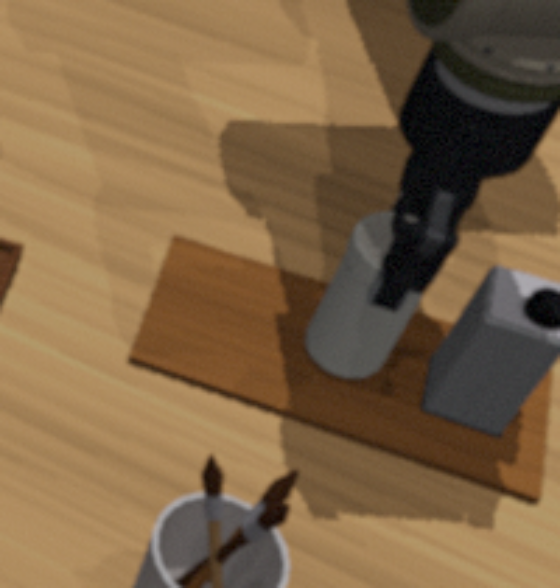

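The tub hangs roughly upright over the middle of the panel ((350,350) in the crop), with the can standing to its right. Now I'll lower it.

step_arm(plan=[{"offset": [0, 0, 0.4], "rot": [0, 0, 0], "gripper": 5.2}, {"offset": [0, 0, 0.7], "rot": [0, 0, 0], "gripper": 5.2}, {"offset": [0, 0, 0.7], "rot": [0, 0, 0], "gripper": 5.2}, {"offset": [0, 0, 0.7], "rot": [0, 0, 0], "gripper": 5.2}])

```text
time_s: 12.35
eef_pos: [436.8, 363.3, 166.4]
ee_rot: [0.0, 0.662, 0.749, 0.0]
force: [0.6, -0.4, -1.8]
grip_width: 0.667
grip_force: 43.6
```

step_arm(plan=[{"offset": [0, 0, 0.1], "rot": [0, 0, 0], "gripper": 5.2}, {"offset": [0, 0, 0.15], "rot": [0, 0, 0], "gripper": 5.2}, {"offset": [0, 0, 0.15], "rot": [0, 0, 0], "gripper": 5.2}])

```text
time_s: 12.65
eef_pos: [436.8, 363.3, 164.8]
ee_rot: [-0.0, 0.662, 0.749, -0.0]
force: [0.5, -1.1, -2.5]
grip_width: 0.664
grip_force: 43.6
```

step_arm(plan=[{"offset": [0, 0, 0.1], "rot": [0, 0, 0], "gripper": 5.2}, {"offset": [0, 0, 0.15], "rot": [0, 0, 0], "gripper": 5.2}, {"offset": [0, 0, 0.15], "rot": [0, 0, 0], "gripper": 5.2}])

```text
time_s: 12.95
eef_pos: [436.8, 363.5, 164.6]
ee_rot: [0.0, 0.662, 0.749, 0.0]
force: [-4.2, -1.4, 8.8]
grip_width: 0.666
grip_force: 44.6
```

Contact at 164.6. Release, rise, and go to the bottle.

step_arm(plan=[{"offset": [0, 0, -0.1], "rot": [0, 0, 0], "gripper": 6}, {"offset": [0, 0, -0.1], "rot": [0, 0, 0], "gripper": 6.8}, {"offset": [0, 0, -0.1], "rot": [0, 0, 0], "gripper": 8}, {"offset": [0, 0, -0.1], "rot": [0, 0, 0], "gripper": 8.54}, {"offset": [0, 0, -0.1], "rot": [0, 0, 0], "gripper": 8.54}, {"offset": [0, 0, -0.1], "rot": [0, 0, 0], "gripper": 8.54}, {"offset": [0, 0, -2], "rot": [0, 0, 0], "gripper": 8.54}, {"offset": [0, 0, -5], "rot": [0, 0, 0], "gripper": 8.54}, {"offset": [0, 0, -8], "rot": [0, 0, 0], "gripper": 8.54}, {"offset": [0, 0, -8], "rot": [0, 0, 0], "gripper": 8.54}])

```text
time_s: 13.95
eef_pos: [437.8, 363.9, 247.3]
ee_rot: [0.001, 0.662, 0.749, 0.003]
force: [0.5, 0.6, -0.0]
grip_width: 1.0
grip_force: 0.0
```

```bash
python3 look.py 439,363,40,114,130; python3 g.py 539,-84,245,6
```

```text
439,363,40,114,130 664 rect [440.4 362.9] [56.8 57.1] 73.3 circ [438.9 362.7] z [116.8 122.2 124.2]
t 14.0 tcp [437.2 363.6 244.9] a 7.09 F [-0.1 -0.9 -0.3] w 0.998 gf 0.0
539,-84,245,6 off [-45.67   4.58  -0.05] rot [ 0.2 -0.1  1.1]
```

step_arm(plan=[{"offset": [-4, 0.4, 0], "rot": [0, 0, 0], "gripper": 8.54}, {"offset": [-8, 0.8, 0], "rot": [0, 0, 0], "gripper": 8.54}, {"offset": [-12, 1.2, 0], "rot": [0, 0, 1], "gripper": 8.54}, {"offset": [-16, 1.6, 0], "rot": [0, 0, 1], "gripper": 8.54}, {"offset": [-20, 2, 0], "rot": [0, 0, 1], "gripper": 8.54}, {"offset": [-24, 2.4, 0], "rot": [0, 0, 1], "gripper": 8.54}, {"offset": [-28, 2.8, 0], "rot": [0, 0, 1], "gripper": 8.54}, {"offset": [-32, 3.2, 0], "rot": [0, 0, 1], "gripper": 8.54}, {"offset": [-36, 3.6, 0], "rot": [0, 0, 1], "gripper": 8.54}, {"offset": [-40, 4, 0], "rot": [0, 0, 1], "gripper": 8.54}, {"offset": [-43.5, 4.4, 0], "rot": [0, 0, 1], "gripper": 8.54}, {"offset": [-45.7, 4.6, 0], "rot": [0, 0, 1], "gripper": 8.54}])

```text
time_s: 15.2
eef_pos: [538.7, -86.8, 241.9]
ee_rot: [-0.001, 0.669, 0.743, -0.0]
force: [-0.6, 0.5, -0.5]
grip_width: 0.998
grip_force: 0.0
```

step_arm(plan=[{"offset": [0, 0, 0], "rot": [0, 0, 0], "gripper": 8.54}, {"offset": [0, 0, 0], "rot": [0, 0, 0], "gripper": 8.54}])

```text
time_s: 15.4
eef_pos: [538.4, -84.2, 242.2]
ee_rot: [-0.001, 0.669, 0.743, -0.0]
force: [0.0, 1.5, -1.0]
grip_width: 1.0
grip_force: 0.0
```

```bash
python3 g.py 539,-84,138,6
```

```text
t 15.4 tcp [538.4 -84.2 242.2] a 6.05 F [ 0.   1.5 -1. ] w 1.0 gf 0.0
539,-84,138,6 off [ 0.    0.08 10.42] rot [-0.1 -0.1  0.1]
```

step_arm(plan=[{"offset": [0, 0.1, 3], "rot": [0, 0, 0], "gripper": 8.54}, {"offset": [0, 0.1, 6], "rot": [0, 0, 0], "gripper": 8.54}, {"offset": [0, 0.1, 9], "rot": [0, 0, 0], "gripper": 8.54}, {"offset": [0, 0.1, 10.2], "rot": [0, 0, 0], "gripper": 8.54}, {"offset": [0, 0.1, 10.5], "rot": [0, 0, 0], "gripper": 8.54}, {"offset": [0, 0.1, 10.5], "rot": [0, 0, 0], "gripper": 7}, {"offset": [0, 0.1, 10.5], "rot": [0, 0, 0], "gripper": 6.2}, {"offset": [0, 0.1, 10.5], "rot": [0, 0, 0], "gripper": 5.6}, {"offset": [0, 0.1, 10.5], "rot": [0, 0, 0], "gripper": 5}, {"offset": [0, 0.1, 10.5], "rot": [0, 0, 0], "gripper": 5}, {"offset": [0, 0.1, 10.5], "rot": [0, 0, 0], "gripper": 5}])

```text
time_s: 16.5
eef_pos: [540.3, -84.5, 139.6]
ee_rot: [0.001, 0.669, 0.744, 0.0]
force: [-0.4, 1.2, 6.7]
grip_width: 0.639
grip_force: 43.0
```

step_arm(plan=[{"offset": [0, 0, -1], "rot": [0, 0, 0], "gripper": 5}, {"offset": [0, 0, -2], "rot": [0, 0, 0], "gripper": 5}, {"offset": [0, 0, -4], "rot": [0, 0, 0], "gripper": 5}, {"offset": [0, 0, -6], "rot": [0, 0, 0], "gripper": 5}, {"offset": [0, 0, -6], "rot": [0, 0, 0], "gripper": 5}, {"offset": [0, 0, -6], "rot": [0, 0, 0], "gripper": 5}])

```text
time_s: 17.1
eef_pos: [539.6, -84.3, 198.2]
ee_rot: [0.0, 0.669, 0.744, 0.0]
force: [0.4, 0.6, -3.1]
grip_width: 0.64
grip_force: 43.4
```

```bash
python3 g.py 447,275,198,7
```

```text
t 17.1 tcp [539.6 -84.3 198.2] a 6.08 F [ 0.4  0.6 -3.1] w 0.64 gf 43.4
447,275,198,7 off [ 3.671e+01 -5.400e+00  2.000e-02] rot [ 0.   0.  -0.9]
```

step_arm(plan=[{"offset": [3.2, -0.4, 0], "rot": [0, 0, 0], "gripper": 5}, {"offset": [6.4, -0.9, 0], "rot": [0, 0, 0], "gripper": 5}, {"offset": [9.6, -1.4, 0], "rot": [0, 0, 0], "gripper": 5}, {"offset": [12.8, -1.9, 0], "rot": [0, 0, 0], "gripper": 5}, {"offset": [16, -2.4, 0], "rot": [0, 0, 0], "gripper": 5}, {"offset": [19.2, -2.9, 0], "rot": [0, 0, 0], "gripper": 5}, {"offset": [22.4, -3.3, 0], "rot": [0, 0, -1], "gripper": 5}, {"offset": [25.6, -3.8, 0], "rot": [0, 0, -1], "gripper": 5}, {"offset": [28.8, -4.2, 0], "rot": [0, 0, -1], "gripper": 5}, {"offset": [32, -4.7, 0], "rot": [0, 0, -1], "gripper": 5}, {"offset": [35, -5.2, 0], "rot": [0, 0, -1], "gripper": 5}, {"offset": [36.7, -5.4, 0], "rot": [0, 0, -1], "gripper": 5}])

```text
time_s: 18.3
eef_pos: [445.9, 276.5, 197.0]
ee_rot: [-0.001, 0.662, 0.75, -0.001]
force: [0.7, -0.3, -2.5]
grip_width: 0.642
grip_force: 43.3
```

step_arm(plan=[{"offset": [0, 0, 2], "rot": [0, 0, 0], "gripper": 5}, {"offset": [0, 0, 4], "rot": [0, 0, 0], "gripper": 5}, {"offset": [0, 0, 4.8], "rot": [0, 0, 0], "gripper": 5}, {"offset": [0, 0, 5], "rot": [0, 0, 0], "gripper": 5}, {"offset": [0, 0, 5], "rot": [0, 0, 0], "gripper": 5}, {"offset": [0, 0, 5], "rot": [0, 0, 0], "gripper": 5}])

```text
time_s: 18.9
eef_pos: [447.6, 274.8, 149.0]
ee_rot: [0.0, 0.662, 0.749, 0.001]
force: [-0.5, 0.2, -3.3]
grip_width: 0.638
grip_force: 43.2
```

Expected contact is at about 142.5.

step_arm(plan=[{"offset": [0, 0, 0.3], "rot": [0, 0, 0], "gripper": 5}, {"offset": [0, 0, 0.5], "rot": [0, 0, 0], "gripper": 5}, {"offset": [0, 0, 0.5], "rot": [0, 0, 0], "gripper": 5}, {"offset": [0, 0, 0.5], "rot": [0, 0, 0], "gripper": 5}])

```text
time_s: 19.3
eef_pos: [447.2, 274.8, 143.4]
ee_rot: [0.0, 0.662, 0.749, 0.0]
force: [-0.2, -0.6, -3.0]
grip_width: 0.638
grip_force: 43.2
```

step_arm(plan=[{"offset": [0, 0, 0.1], "rot": [0, 0, 0], "gripper": 5}, {"offset": [0, 0, 0.15], "rot": [0, 0, 0], "gripper": 5}, {"offset": [0, 0, 0.15], "rot": [0, 0, 0], "gripper": 5}])

```text
time_s: 19.6
eef_pos: [447.3, 274.9, 142.7]
ee_rot: [0.0, 0.662, 0.749, 0.0]
force: [-3.3, -0.4, 5.9]
grip_width: 0.641
grip_force: 44.2
```

step_arm(plan=[{"offset": [0, 0, -0.1], "rot": [0, 0, 0], "gripper": 6}, {"offset": [0, 0, -0.1], "rot": [0, 0, 0], "gripper": 6.8}, {"offset": [0, 0, -0.1], "rot": [0, 0, 0], "gripper": 8}, {"offset": [0, 0, -0.1], "rot": [0, 0, 0], "gripper": 8.54}, {"offset": [0, 0, -0.1], "rot": [0, 0, 0], "gripper": 8.54}, {"offset": [0, 0, -0.1], "rot": [0, 0, 0], "gripper": 8.54}, {"offset": [0, 0, -2], "rot": [0, 0, 0], "gripper": 8.54}, {"offset": [0, 0, -5], "rot": [0, 0, 0], "gripper": 8.54}, {"offset": [0, 0, -8], "rot": [0, 0, 0], "gripper": 8.54}, {"offset": [0, 0, -10], "rot": [0, 0, 0], "gripper": 8.54}, {"offset": [0, 0, -10], "rot": [0, 0, 0], "gripper": 8.54}])

```text
time_s: 20.7
eef_pos: [448.0, 275.1, 244.4]
ee_rot: [0.001, 0.662, 0.749, 0.002]
force: [-0.0, 0.2, -0.6]
grip_width: 1.003
grip_force: 0.0
```

```bash
cat > roll.py <<'E'
from h import *
import sys
c=cap(sys.argv[1] if len(sys.argv)>1 else 'scene'); save(c,sys.argv[2]) if len(sys.argv)>2 else 0
W=cloud(c); X,Y,Z=np.moveaxis(W,-1,0); ok=c['depth']>0
m=ok&(np.hypot(X-598,Y)<150)&(Z>35)&(Z<70)&(c['color'].max(-1)<60)
p=W[m]; r=cv2.minAreaRect(p[:,:2].astype(np.float32)); print('rubber',len(p),r)
m=ok&(np.hypot(X-598,Y)<150)&(Z>53)&(Z<66)&(X>570); p=W[m]; k=np.polyfit(p[:,1],p[:,0],1); print('top',len(p),'yaw',-np.degrees(np.arctan(k[0])),p.mean(0),p[:,1].min(),p[:,1].max())
E
python3 roll.py scene; python3 roll.py top; python3 look.py 449,275,30,120,135 428,447,45,110,130 440,363,40,110,130;python3 g.py 596.5,-1,200,8.7
```

```text
rubber 1001 ((602.2670288085938, 0.4636077880859375), (42.81398391723633, 109.6513442993164), 8.243998527526855)
top 344 yaw 9.347997774494536 [598.79808724   1.22937705  54.49507825] -55.32806180231692 54.43747076722964
rubber 924 ((597.2666625976562, -5.3054351806640625), (48.50602340698242, 267.89556884765625), 9.145904541015625)
top 385 yaw 9.309189700548325 [597.76312752  -6.22047849  55.13569411] -59.20117515494548 48.33288626684341
449,275,30,120,135 166 rect [452.1 274.9] [27.1 23.2] 83.6 circ [449.2 274.2] z [121.1 129.1 131.2]
428,447,45,110,130 682 rect [428.9 447.4] [52.  51.1] 6.6 circ [429.2 447.6] z [111.5 116.2 128.4]
440,363,40,110,130 734 rect [438.7 363.6] [56.4 58.2] 72.0 circ [437.5 363.5] z [112.7 122.1 124. ]
t 20.9 tcp [446.8 274.7 240.7] a 7.08 F [-0.7 -0.4 -0.1] w 1.001 gf 0.0
596.5,-1,200,8.7 off [-29.2   11.46   4.06] rot [-0.1  0.  -1.6]
```

step_arm(plan=[{"offset": [-3, 1.2, 0], "rot": [0, 0, 0], "gripper": 8.54}, {"offset": [-6, 2.4, 0], "rot": [0, 0, -1], "gripper": 8.54}, {"offset": [-9.5, 3.6, 0.5], "rot": [0, 0, -1], "gripper": 8.54}, {"offset": [-13, 5, 1], "rot": [0, 0, -2], "gripper": 8.54}, {"offset": [-16.5, 6.3, 1.5], "rot": [0, 0, -2], "gripper": 8.54}, {"offset": [-20, 7.7, 2], "rot": [0, 0, -2.3], "gripper": 8.54}, {"offset": [-23.5, 9.2, 3], "rot": [0, 0, -2.3], "gripper": 8.54}, {"offset": [-26.5, 10.4, 3.5], "rot": [0, 0, -2.3], "gripper": 8.54}, {"offset": [-29.2, 11.5, 4], "rot": [0, 0, -2.3], "gripper": 8.54}, {"offset": [-29.2, 11.5, 4], "rot": [0, 0, -2.3], "gripper": 8.54}, {"offset": [-29.2, 11.5, 4], "rot": [0, 0, -2.3], "gripper": 8.54}])

```text
time_s: 21.95
eef_pos: [596.9, -0.8, 200.4]
ee_rot: [-0.001, 0.647, 0.762, -0.001]
force: [0.0, -0.3, -0.3]
grip_width: 0.997
grip_force: 0.0
```

```bash
python3 g.py 596.5,-1,86,9.3
```

```text
t 21.9 tcp [596.9  -0.8 200.4] a 9.33 F [ 0.  -0.3 -0.3] w 0.997 gf 0.0
596.5,-1,86,9.3 off [-2.000e-02 -1.000e-02  1.144e+01] rot [-0.1 -0.1  0. ]
```

step_arm(plan=[{"offset": [0, 0, 3], "rot": [0, 0, 0], "gripper": 8.54}, {"offset": [0, 0, 6], "rot": [0, 0, 0], "gripper": 8.54}, {"offset": [0, 0, 9], "rot": [0, 0, 0], "gripper": 8.54}, {"offset": [0, 0, 10.8], "rot": [0, 0, 0], "gripper": 8.54}, {"offset": [0, 0, 11.3], "rot": [0, 0, 0], "gripper": 8.54}, {"offset": [0, 0, 11.3], "rot": [0, 0, 0], "gripper": 8.54}])

```text
time_s: 22.55
eef_pos: [597.0, 0.1, 88.6]
ee_rot: [-0.0, 0.647, 0.763, -0.0]
force: [-1.2, -1.0, 0.5]
grip_width: 0.998
grip_force: 0.0
```

step_arm(plan=[{"offset": [0, 0, 0], "rot": [0, 0, 0], "gripper": 7}, {"offset": [0, 0, 0], "rot": [0, 0, 0], "gripper": 6}, {"offset": [0, 0, 0], "rot": [0, 0, 0], "gripper": 5.4}, {"offset": [0, 0, 0], "rot": [0, 0, 0], "gripper": 4.8}, {"offset": [0, 0, 0], "rot": [0, 0, 0], "gripper": 4.3}, {"offset": [0, 0, 0], "rot": [0, 0, 0], "gripper": 4.3}, {"offset": [0, 0, 0], "rot": [0, 0, 0], "gripper": 4.3}], squeeze=60)

```text
time_s: 23.25
eef_pos: [597.6, -0.8, 89.9]
ee_rot: [0.0, 0.647, 0.763, 0.0]
force: [-1.9, 1.3, 7.1]
grip_width: 0.565
grip_force: 60.8
```

step_arm(plan=[{"offset": [0, 0, -1], "rot": [0, 0, 0], "gripper": 4.3}, {"offset": [0, 0, -2], "rot": [0, 0, 0], "gripper": 4.3}, {"offset": [0, 0, -4], "rot": [0, 0, 0], "gripper": 4.3}, {"offset": [0, 0, -7], "rot": [0, 0, 0], "gripper": 4.3}, {"offset": [0, 0, -10], "rot": [0, 0, 0], "gripper": 4.3}, {"offset": [0, 0, -12], "rot": [0, 0, 0], "gripper": 4.3}, {"offset": [0, 0, -12], "rot": [0, 0, 0], "gripper": 4.3}, {"offset": [0, 0, -12], "rot": [0, 0, 0], "gripper": 4.3}])

```text
time_s: 24.05
eef_pos: [596.9, -0.7, 208.1]
ee_rot: [-0.0, 0.647, 0.763, -0.0]
force: [-0.3, -0.6, -6.3]
grip_width: 0.561
grip_force: 64.5
```

```bash
python3 g.py 468.5,-350.5,205,-2.9
python3 - <<'E'
from h import *
c=cap('scene'); cv2.imwrite('pics/rl.png',cv2.resize(c['color'][60:280,120:400,::-1],None,fx=2.2,fy=2.2))
E
```

```text
t 24.1 tcp [596.9  -0.7 208.1] a 9.38 F [-0.3 -0.6 -6.3] w 0.561 gf 64.5
468.5,-350.5,205,-2.9 off [-32.42 -18.37   0.32] rot [-0.1 -0.  12.3]
```

View pics/rl.png

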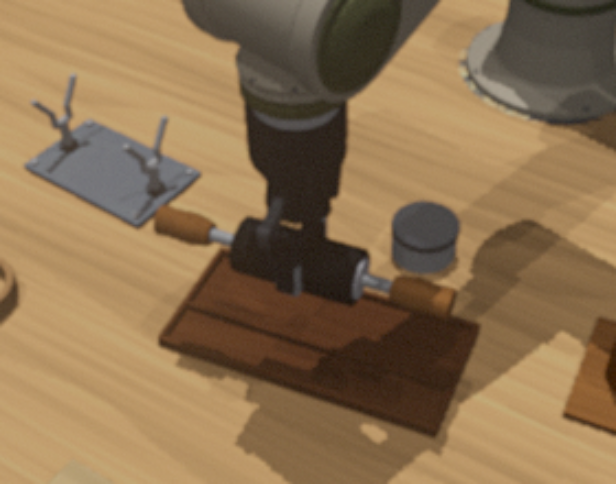

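The roller is gripped at mid-rubber and level, and the tray is empty. I'll move it over the stand.

step_arm(plan=[{"offset": [-2, -1.1, 0], "rot": [0, 0, 1], "gripper": 4.3}, {"offset": [-5, -2.8, 0], "rot": [0, 0, 2], "gripper": 4.3}, {"offset": [-8, -4.5, 0], "rot": [0, 0, 3], "gripper": 4.3}, {"offset": [-11, -6.2, 0], "rot": [0, 0, 4], "gripper": 4.3}, {"offset": [-14, -7.9, 0], "rot": [0, 0, 5], "gripper": 4.3}, {"offset": [-17, -9.6, 0], "rot": [0, 0, 6], "gripper": 4.3}, {"offset": [-20, -11.3, 0], "rot": [0, 0, 7.5], "gripper": 4.3}, {"offset": [-23, -13, 0], "rot": [0, 0, 9], "gripper": 4.3}, {"offset": [-26, -14.7, 0], "rot": [0, 0, 10], "gripper": 4.3}, {"offset": [-29, -16.4, 0], "rot": [0, 0, 11], "gripper": 4.3}, {"offset": [-31.5, -17.8, 0], "rot": [0, 0, 12.3], "gripper": 4.3}, {"offset": [-32.4, -18.4, 0], "rot": [0, 0, 12.3], "gripper": 4.3}])

```text
time_s: 25.3
eef_pos: [467.2, -352.5, 207.1]
ee_rot: [-0.001, 0.726, 0.688, -0.0]
force: [0.6, 0.0, -5.5]
grip_width: 0.563
grip_force: 64.2
```

step_arm(plan=[{"offset": [0, 0, 0.5], "rot": [0, 0, 0], "gripper": 4.3}, {"offset": [0, 0, 1], "rot": [0, 0, 0], "gripper": 4.3}, {"offset": [0, 0, 1.5], "rot": [0, 0, 0], "gripper": 4.3}, {"offset": [0, 0, 1.5], "rot": [0, 0, 0], "gripper": 4.3}, {"offset": [0, 0, 1.5], "rot": [0, 0, 0], "gripper": 4.3}])

```text
time_s: 25.8
eef_pos: [468.9, -349.8, 193.7]
ee_rot: [-0.0, 0.725, 0.689, 0.0]
force: [-0.1, -0.2, -6.1]
grip_width: 0.568
grip_force: 64.2
```

```bash
python3 g.py 468.5,-350,190,-2.9
python3 - <<'E'
from h import *
ims=[]
for n in('scene','top'):
    c=cap(n); np.savez(n+'2.npz',**{k:np.array(v) for k,v in c.items()})
    k=c['color'][90:190,120:260,::-1] if n=='scene' else c['color'][220:320,355:495,::-1]
    ims.append(cv2.resize(k,None,fx=2.8,fy=2.8,interpolation=cv2.INTER_CUBIC))
cv2.imwrite('pics/st.png',np.hstack(ims))
E
```

```text
t 25.8 tcp [ 468.9 -349.8  193.7] a -2.86 F [-0.1 -0.2 -6.1] w 0.568 gf 64.2
468.5,-350,190,-2.9 off [-0.02 -0.04  0.37] rot [-0. -0.  0.]
```

View pics/st.png

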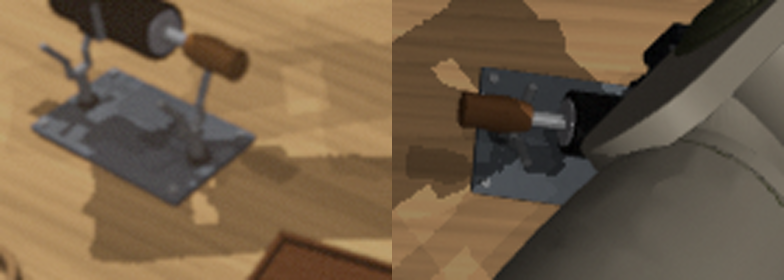

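The scene view (left) shows the roller hanging over the forks, with the right handle above the near fork. The top view (right) shows the +y handle and neck over the slot. I'll now fit the roller axis in the stand frame in each camera.

```bash
cat > fit.py <<'E'
from h import *
from scipy.optimize import least_squares
import sys
a=np.radians(-2.95); ex=np.array([np.cos(a),np.sin(a)]); ey=np.array([-np.sin(a),np.cos(a)])
for n in ('scene','top'):
    d=np.load(f'{n}{sys.argv[1]}.npz'); c={k:d[k] for k in d}; W=cloud(c); ok=c['depth']>0
    L=np.stack([(W[...,:2]-[470.1,-353.5])@ex,(W[...,:2]-[470.1,-353.5])@ey,W[...,2]],-1)
    z0=float(sys.argv[2])
    def fit(y0,y1,r,zr):
        m=ok&(L[...,1]>y0)&(L[...,1]<y1)&(abs(L[...,0])<35)&(abs(L[...,2]-z0)<zr); p=L[m]
        for _ in range(3):
            if len(p)<25: return
            s=least_squares(lambda q:np.hypot(p[:,0]-q[0]-q[2]*(p[:,1]-(y0+y1)/2),p[:,2]-q[1])-r,[0,z0,0],loss='soft_l1'); e=abs(s.fun); p=p[e<3]
        print(n,(y0,y1),'n',len(p),'x,z,slope',np.round(s.x,2),'rms',np.std(s.fun).round(2))
    fit(-46,-14,25,30); fit(20,48,25,30); fit(64,80,6,10); fit(-78,-60,6,10); fit(95,125,14,18); fit(-130,-95,14,18)
    hsv=cv2.cvtColor(c['color'],cv2.COLOR_RGB2HSV); m=ok&(abs(L[...,2]-z0)<20)&(abs(L[...,0])<20)&(abs(L[...,1])<160)
    p=L[m]; print(n,'y extent',np.percentile(p[:,1],[0.5,99.5]).round(1))
E
python3 fit.py 2 135
```

```text
scene (-46, -14) n 42 x,z,slope [-1.4600e+00  1.3323e+02  1.0000e-02] rms 0.9
scene (20, 48) n 213 x,z,slope [-1.6700e+00  1.3336e+02  1.0000e-02] rms 1.06
scene (64, 80) n 29 x,z,slope [-1.3400e+00  1.3367e+02 -1.0000e-01] rms 1.24
scene (95, 125) n 125 x,z,slope [-1.48e+00  1.33e+02  1.00e-02] rms 1.07
scene (-130, -95) n 108 x,z,slope [-1.7200e+00  1.3282e+02  4.0000e-02] rms 1.05
scene y extent [-129.7  139.6]
top (20, 48) n 119 x,z,slope [-0.0000e+00  1.3473e+02  1.0000e-02] rms 1.05
top (64, 80) n 40 x,z,slope [-1.5000e-01  1.3502e+02  8.0000e-02] rms 0.85
top (95, 125) n 182 x,z,slope [  0.   134.54   0.  ] rms 1.26
top y extent [ 25.8 134.6]
```

The two cameras agree within about 1 mm: the roller is level, parallel and centred over the slots. Now I'll lower it.

step_arm(plan=[{"offset": [0, 0, 1.5], "rot": [0, 0, 0], "gripper": 4.3}, {"offset": [0, 0, 3], "rot": [0, 0, 0], "gripper": 4.3}, {"offset": [0, 0, 4.5], "rot": [0, 0, 0], "gripper": 4.3}, {"offset": [0, 0, 5.5], "rot": [0, 0, 0], "gripper": 4.3}, {"offset": [0, 0, 6], "rot": [0, 0, 0], "gripper": 4.3}, {"offset": [0, 0, 6], "rot": [0, 0, 0], "gripper": 4.3}])

```text
time_s: 26.5
eef_pos: [468.6, -350.4, 133.6]
ee_rot: [-0.0, 0.725, 0.689, 0.0]
force: [0.2, -0.4, -6.1]
grip_width: 0.561
grip_force: 64.3
```

step_arm(plan=[{"offset": [0, 0, 0.3], "rot": [0, 0, 0], "gripper": 4.3}, {"offset": [0, 0, 0.6], "rot": [0, 0, 0], "gripper": 4.3}, {"offset": [0, 0, 0.9], "rot": [0, 0, 0], "gripper": 4.3}, {"offset": [0, 0, 1.2], "rot": [0, 0, 0], "gripper": 4.3}, {"offset": [0, 0, 1.2], "rot": [0, 0, 0], "gripper": 4.3}])

```text
time_s: 27.0
eef_pos: [468.5, -350.3, 121.4]
ee_rot: [-0.0, 0.725, 0.689, -0.0]
force: [-0.3, -0.4, -6.4]
grip_width: 0.565
grip_force: 64.3
```

step_arm(plan=[{"offset": [0, 0, 0.2], "rot": [0, 0, 0], "gripper": 4.3}, {"offset": [0, 0, 0.4], "rot": [0, 0, 0], "gripper": 4.3}, {"offset": [0, 0, 0.5], "rot": [0, 0, 0], "gripper": 4.3}, {"offset": [0, 0, 0.5], "rot": [0, 0, 0], "gripper": 4.3}])

```text
time_s: 27.4
eef_pos: [468.6, -350.4, 116.6]
ee_rot: [-0.0, 0.725, 0.689, -0.0]
force: [0.1, 0.2, -5.7]
grip_width: 0.558
grip_force: 64.3
```

step_arm(plan=[{"offset": [0, 0, 0.1], "rot": [0, 0, 0], "gripper": 4.3}, {"offset": [0, 0, 0.2], "rot": [0, 0, 0], "gripper": 4.3}, {"offset": [0, 0, 0.2], "rot": [0, 0, 0], "gripper": 4.3}])

```text
time_s: 27.7
eef_pos: [468.6, -350.4, 114.7]
ee_rot: [-0.0, 0.725, 0.689, 0.0]
force: [0.5, 0.1, -7.0]
grip_width: 0.565
grip_force: 64.3
```

step_arm(plan=[{"offset": [0, 0, 0.1], "rot": [0, 0, 0], "gripper": 4.3}, {"offset": [0, 0, 0.2], "rot": [0, 0, 0], "gripper": 4.3}, {"offset": [0, 0, 0.2], "rot": [0, 0, 0], "gripper": 4.3}])

```text
time_s: 28.0
eef_pos: [468.7, -350.5, 113.5]
ee_rot: [0.0, 0.725, 0.689, -0.0]
force: [-3.0, 1.9, 3.1]
grip_width: 0.564
grip_force: 65.3
```

step_arm(plan=[{"offset": [0, 0, 0], "rot": [0, 0, 0], "gripper": 5}, {"offset": [0, 0, 0], "rot": [0, 0, 0], "gripper": 5.6}, {"offset": [0, 0, 0], "rot": [0, 0, 0], "gripper": 6.5}, {"offset": [0, 0, 0], "rot": [0, 0, 0], "gripper": 8}, {"offset": [0, 0, 0], "rot": [0, 0, 0], "gripper": 8.54}, {"offset": [0, 0, 0], "rot": [0, 0, 0], "gripper": 8.54}, {"offset": [0, 0, -1], "rot": [0, 0, 0], "gripper": 8.54}, {"offset": [0, 0, -4], "rot": [0, 0, 0], "gripper": 8.54}, {"offset": [0, 0, -7], "rot": [0, 0, 0], "gripper": 8.54}, {"offset": [0, 0, -10], "rot": [0, 0, 0], "gripper": 8.54}, {"offset": [0, 0, -13], "rot": [0, 0, 0], "gripper": 8.54}, {"offset": [0, 0, -13], "rot": [0, 0, 0], "gripper": 8.54}])

```text
time_s: 29.2
eef_pos: [469.4, -351.2, 247.8]
ee_rot: [0.004, 0.725, 0.689, -0.0]
force: [0.6, -0.4, -0.9]
grip_width: 1.0
grip_force: 0.0
```

```bash
python3 - <<'E'
from h import *
for n in('scene','top'):
    c=cap(n); np.savez(n+'3.npz',**{k:np.array(v) for k,v in c.items()})
E
python3 fit.py 3 55; python3 g.py 446.5,275,245,7
```

```text
scene (-46, -14) n 195 x,z,slope [-1.590e+00  5.323e+01  2.000e-02] rms 1.15
scene (20, 48) n 193 x,z,slope [-1.730e+00  5.314e+01  1.000e-02] rms 1.18
scene (64, 80) n 26 x,z,slope [ 1.18 53.68  0.85] rms 1.36
scene (95, 125) n 117 x,z,slope [-1.470e+00  5.278e+01  2.000e-02] rms 1.25
scene (-130, -95) n 102 x,z,slope [-1.750e+00  5.309e+01  2.000e-02] rms 1.15
scene y extent [-129.6  139. ]
top (20, 48) n 259 x,z,slope [-2.300e-01  5.425e+01 -2.000e-02] rms 1.18
top (64, 80) n 38 x,z,slope [-0.06 54.21 -0.06] rms 1.17
top (95, 125) n 147 x,z,slope [-1.100e-01  5.385e+01 -1.000e-02] rms 1.31
top y extent [ -9.7 134.2]
t 29.3 tcp [ 468.6 -350.4  243.4] a -2.91 F [-1.  -0.6  0.1] w 1.003 gf 0.0
446.5,275,245,7 off [62.35 -5.38 -0.21] rot [ 0.   0.1 -9.9]
```

The roller is seated: its axis height is about 54 to 55 mm, it is level, and both cameras agree. Next I'll return the bottle.

step_arm(plan=[{"offset": [4, -0.3, 0], "rot": [0, 0, -1], "gripper": 8.54}, {"offset": [9, -0.8, 0], "rot": [0, 0, -2], "gripper": 8.54}, {"offset": [14, -1.2, 0], "rot": [0, 0, -3], "gripper": 8.54}, {"offset": [19, -1.6, 0], "rot": [0, 0, -4], "gripper": 8.54}, {"offset": [24, -2.1, 0], "rot": [0, 0, -5], "gripper": 8.54}, {"offset": [29, -2.5, 0], "rot": [0, 0, -6], "gripper": 8.54}, {"offset": [34, -2.9, 0], "rot": [0, 0, -7], "gripper": 8.54}, {"offset": [39, -3.4, 0], "rot": [0, 0, -8], "gripper": 8.54}, {"offset": [44, -3.8, 0], "rot": [0, 0, -9], "gripper": 8.54}, {"offset": [49, -4.2, 0], "rot": [0, 0, -9.9], "gripper": 8.54}, {"offset": [54, -4.7, 0], "rot": [0, 0, -9.9], "gripper": 8.54}, {"offset": [59, -5.1, 0], "rot": [0, 0, -9.9], "gripper": 8.54}])

```text
time_s: 30.5
eef_pos: [446.8, 241.3, 241.9]
ee_rot: [-0.001, 0.663, 0.749, -0.001]
force: [0.4, 0.1, 0.5]
grip_width: 1.001
grip_force: 0.0
```

step_arm(plan=[{"offset": [1, 0, 0], "rot": [0, 0, 0], "gripper": 8.54}, {"offset": [1, 0, 0], "rot": [0, 0, 0], "gripper": 8.54}, {"offset": [1, 0, 0], "rot": [0, 0, 0], "gripper": 8.54}, {"offset": [1, 0, 0], "rot": [0, 0, 0], "gripper": 8.54}])

```text
time_s: 30.9
eef_pos: [446.8, 247.8, 242.6]
ee_rot: [-0.0, 0.663, 0.748, -0.0]
force: [-1.1, -0.7, 0.8]
grip_width: 0.998
grip_force: 0.0
```

```bash
python3 g.py 447.3,275,141,7; python3 look.py 449,275,30,124,135
```

```text
t 30.9 tcp [446.8 247.8 242.6] a 6.87 F [-1.1 -0.7  0.8] w 0.998 gf 0.0
447.3,275,141,7 off [ 2.7   0.38 10.16] rot [-0.   0.  -0.1]
449,275,30,124,135 167 rect [448.8 275.1] [27.5 28. ] 80.4 circ [448.8 273.8] z [125.1 129.7 131.1]
```

step_arm(plan=[{"offset": [1.5, 0.2, 0], "rot": [0, 0, 0], "gripper": 8.54}, {"offset": [2.7, 0.4, 0], "rot": [0, 0, 0], "gripper": 8.54}, {"offset": [2.7, 0.4, 1], "rot": [0, 0, 0], "gripper": 8.54}, {"offset": [2.7, 0.4, 4], "rot": [0, 0, 0], "gripper": 8.54}, {"offset": [2.7, 0.4, 7], "rot": [0, 0, 0], "gripper": 8.54}, {"offset": [2.7, 0.4, 9.5], "rot": [0, 0, 0], "gripper": 8.54}, {"offset": [2.7, 0.4, 10.1], "rot": [0, 0, 0], "gripper": 8.54}, {"offset": [2.7, 0.4, 10.1], "rot": [0, 0, 0], "gripper": 8.54}])

```text
time_s: 31.75
eef_pos: [447.0, 276.4, 141.2]
ee_rot: [-0.0, 0.663, 0.749, -0.001]
force: [0.1, 0.4, 0.2]
grip_width: 0.998
grip_force: 0.0
```

step_arm(plan=[{"offset": [0, 0, 0], "rot": [0, 0, 0], "gripper": 7}, {"offset": [0, 0, 0], "rot": [0, 0, 0], "gripper": 6.2}, {"offset": [0, 0, 0], "rot": [0, 0, 0], "gripper": 5.6}, {"offset": [0, 0, 0], "rot": [0, 0, 0], "gripper": 5}, {"offset": [0, 0, 0], "rot": [0, 0, 0], "gripper": 5}, {"offset": [0, 0, 0], "rot": [0, 0, 0], "gripper": 5}], squeeze=40)

```text
time_s: 32.35
eef_pos: [447.3, 276.6, 142.8]
ee_rot: [0.0, 0.663, 0.749, 0.0]
force: [-2.7, -0.3, 5.8]
grip_width: 0.635
grip_force: 42.2
```

step_arm(plan=[{"offset": [0, 0, -1], "rot": [0, 0, 0], "gripper": 5}, {"offset": [0, 0, -2], "rot": [0, 0, 0], "gripper": 5}, {"offset": [0, 0, -4], "rot": [0, 0, 0], "gripper": 5}, {"offset": [0, 0, -6], "rot": [0, 0, 0], "gripper": 5}, {"offset": [0, 0, -6], "rot": [0, 0, 0], "gripper": 5}, {"offset": [0, 0, -6], "rot": [0, 0, 0], "gripper": 5}])

```text
time_s: 32.95
eef_pos: [447.1, 276.4, 201.8]
ee_rot: [0.0, 0.663, 0.749, 0.0]
force: [-1.1, 0.7, -2.6]
grip_width: 0.636
grip_force: 43.6
```

```bash
python3 g.py 539.6,-84.5,198,6
```

```text
t 33.0 tcp [447.1 276.4 201.8] a 6.98 F [-1.1  0.7 -2.6] w 0.636 gf 43.6
539.6,-84.5,198,6 off [-36.95   4.79   0.38] rot [ 0. -0.  1.]
```

step_arm(plan=[{"offset": [-3.2, 0.4, 0], "rot": [0, 0, 0], "gripper": 5}, {"offset": [-6.4, 0.8, 0], "rot": [0, 0, 0], "gripper": 5}, {"offset": [-9.6, 1.2, 0], "rot": [0, 0, 0], "gripper": 5}, {"offset": [-12.8, 1.6, 0], "rot": [0, 0, 0], "gripper": 5}, {"offset": [-16, 2, 0], "rot": [0, 0, 0], "gripper": 5}, {"offset": [-19.2, 2.4, 0], "rot": [0, 0, 0], "gripper": 5}, {"offset": [-22.4, 2.9, 0], "rot": [0, 0, 1], "gripper": 5}, {"offset": [-25.6, 3.3, 0], "rot": [0, 0, 1], "gripper": 5}, {"offset": [-28.8, 3.7, 0], "rot": [0, 0, 1], "gripper": 5}, {"offset": [-32, 4.1, 0], "rot": [0, 0, 1], "gripper": 5}, {"offset": [-35, 4.5, 0], "rot": [0, 0, 1], "gripper": 5}, {"offset": [-36.8, 4.8, 0], "rot": [0, 0, 1], "gripper": 5}])

```text
time_s: 34.15
eef_pos: [539.6, -84.8, 200.6]
ee_rot: [-0.001, 0.67, 0.743, -0.0]
force: [-0.5, 0.5, -2.3]
grip_width: 0.642
grip_force: 43.4
```

step_arm(plan=[{"offset": [0, 0, 2], "rot": [0, 0, 0], "gripper": 5}, {"offset": [0, 0, 4], "rot": [0, 0, 0], "gripper": 5}, {"offset": [0, 0, 5], "rot": [0, 0, 0], "gripper": 5}, {"offset": [0, 0, 5.4], "rot": [0, 0, 0], "gripper": 5}, {"offset": [0, 0, 5.4], "rot": [0, 0, 0], "gripper": 5}, {"offset": [0, 0, 5.4], "rot": [0, 0, 0], "gripper": 5}])

```text
time_s: 34.75
eef_pos: [540.0, -82.9, 148.5]
ee_rot: [0.001, 0.669, 0.743, 0.0]
force: [-0.4, -0.1, -2.9]
grip_width: 0.643
grip_force: 43.4
```

```bash
python3 g.py 540,-83,140,6
```

```text
t 34.8 tcp [540.  -82.9 148.5] a 6.0 F [-0.4 -0.1 -2.9] w 0.643 gf 43.4
540,-83,140,6 off [-0.01  0.    0.85] rot [ 0.1  0.  -0. ]
```

Position matches; contact expected at about 139.7.

step_arm(plan=[{"offset": [0, 0, 0.3], "rot": [0, 0, 0], "gripper": 5}, {"offset": [0, 0, 0.6], "rot": [0, 0, 0], "gripper": 5}, {"offset": [0, 0, 0.75], "rot": [0, 0, 0], "gripper": 5}, {"offset": [0, 0, 0.75], "rot": [0, 0, 0], "gripper": 5}])

```text
time_s: 35.15
eef_pos: [539.6, -82.9, 140.1]
ee_rot: [-0.0, 0.669, 0.743, -0.0]
force: [-0.0, 0.3, -2.8]
grip_width: 0.64
grip_force: 43.5
```

step_arm(plan=[{"offset": [0, 0, 0.1], "rot": [0, 0, 0], "gripper": 5}, {"offset": [0, 0, 0.2], "rot": [0, 0, 0], "gripper": 5}, {"offset": [0, 0, 0.2], "rot": [0, 0, 0], "gripper": 5}])

```text
time_s: 35.45
eef_pos: [539.7, -83.0, 139.8]
ee_rot: [0.0, 0.669, 0.743, -0.0]
force: [-6.3, 0.9, 12.3]
grip_width: 0.639
grip_force: 45.1
```

step_arm(plan=[{"offset": [0, 0, -0.1], "rot": [0, 0, 0], "gripper": 6}, {"offset": [0, 0, -0.1], "rot": [0, 0, 0], "gripper": 6.8}, {"offset": [0, 0, -0.1], "rot": [0, 0, 0], "gripper": 8}, {"offset": [0, 0, -0.1], "rot": [0, 0, 0], "gripper": 8.54}, {"offset": [0, 0, -0.1], "rot": [0, 0, 0], "gripper": 8.54}, {"offset": [0, 0, -0.1], "rot": [0, 0, 0], "gripper": 8.54}, {"offset": [0, 0, -2], "rot": [0, 0, 0], "gripper": 8.54}, {"offset": [0, 0, -5], "rot": [0, 0, 0], "gripper": 8.54}, {"offset": [0, 0, -8], "rot": [0, 0, 0], "gripper": 8.54}, {"offset": [0, 0, -10.5], "rot": [0, 0, 0], "gripper": 8.54}, {"offset": [0, 0, -10.5], "rot": [0, 0, 0], "gripper": 8.54}])

```text
time_s: 36.55
eef_pos: [540.6, -83.3, 246.6]
ee_rot: [0.003, 0.669, 0.743, 0.001]
force: [-0.6, -0.1, -0.8]
grip_width: 0.998
grip_force: 0.0
```

```bash
python3 look.py 541,-84,30,122,135; python3 g.py 436.8,363.5,244,7
```

```text
541,-84,30,122,135 126 rect [540.  -84.4] [29.8 26.7] 34.9 circ [539.7 -84.6] z [123.3 126.8 128.6]
t 36.6 tcp [540.  -83.1 244.5] a 5.99 F [ 0.   0.5 -0.2] w 1.0 gf 0.0
436.8,363.5,244,7 off [ 4.549e+01 -5.600e+00 -2.000e-02] rot [ 0.1  0.1 -1. ]
```

step_arm(plan=[{"offset": [4, -0.5, 0], "rot": [0, 0, 0], "gripper": 8.54}, {"offset": [8, -1, 0], "rot": [0, 0, 0], "gripper": 8.54}, {"offset": [12, -1.5, 0], "rot": [0, 0, 0], "gripper": 8.54}, {"offset": [16, -2, 0], "rot": [0, 0, -1], "gripper": 8.54}, {"offset": [20, -2.5, 0], "rot": [0, 0, -1], "gripper": 8.54}, {"offset": [24, -3, 0], "rot": [0, 0, -1], "gripper": 8.54}, {"offset": [28, -3.5, 0], "rot": [0, 0, -1], "gripper": 8.54}, {"offset": [32, -4, 0], "rot": [0, 0, -1], "gripper": 8.54}, {"offset": [36, -4.5, 0], "rot": [0, 0, -1], "gripper": 8.54}, {"offset": [40, -5, 0], "rot": [0, 0, -1], "gripper": 8.54}, {"offset": [43.5, -5.4, 0], "rot": [0, 0, -1], "gripper": 8.54}, {"offset": [45.5, -5.6, 0], "rot": [0, 0, -1], "gripper": 8.54}])

```text
time_s: 37.8
eef_pos: [435.1, 365.8, 241.7]
ee_rot: [-0.001, 0.662, 0.75, -0.001]
force: [0.3, -0.2, 0.3]
grip_width: 1.002
grip_force: 0.0
```

step_arm(plan=[{"offset": [0, 0, 0], "rot": [0, 0, 0], "gripper": 8.54}, {"offset": [0, 0, 0], "rot": [0, 0, 0], "gripper": 8.54}, {"offset": [0, 0, 0], "rot": [0, 0, 0], "gripper": 8.54}])

```text
time_s: 38.1
eef_pos: [436.7, 362.8, 242.7]
ee_rot: [-0.0, 0.663, 0.749, -0.001]
force: [-0.4, -0.3, 0.3]
grip_width: 1.001
grip_force: 0.0
```

```bash
python3 g.py 436.8,363.5,163,7
```

```text
t 38.1 tcp [436.7 362.8 242.7] a 6.92 F [-0.4 -0.3  0.3] w 1.001 gf 0.0
436.8,363.5,163,7 off [0.07 0.02 7.97] rot [-0.1  0.  -0.1]
```

step_arm(plan=[{"offset": [0.1, 0, 3], "rot": [0, 0, 0], "gripper": 8.54}, {"offset": [0.1, 0, 6], "rot": [0, 0, 0], "gripper": 8.54}, {"offset": [0.1, 0, 7.6], "rot": [0, 0, 0], "gripper": 8.54}, {"offset": [0.1, 0, 8], "rot": [0, 0, 0], "gripper": 8.54}, {"offset": [0.1, 0, 8], "rot": [0, 0, 0], "gripper": 7}, {"offset": [0.1, 0, 8], "rot": [0, 0, 0], "gripper": 6.4}, {"offset": [0.1, 0, 8], "rot": [0, 0, 0], "gripper": 5.8}, {"offset": [0.1, 0, 8], "rot": [0, 0, 0], "gripper": 5.2}, {"offset": [0.1, 0, 8], "rot": [0, 0, 0], "gripper": 5.2}, {"offset": [0.1, 0, 8], "rot": [0, 0, 0], "gripper": 5.2}])

```text
time_s: 39.1
eef_pos: [436.8, 364.8, 164.7]
ee_rot: [0.0, 0.663, 0.749, 0.001]
force: [-1.3, -1.4, 5.3]
grip_width: 0.661
grip_force: 42.6
```

step_arm(plan=[{"offset": [0, 0, -1], "rot": [0, 0, 0], "gripper": 5.2}, {"offset": [0, 0, -2], "rot": [0, 0, 0], "gripper": 5.2}, {"offset": [0, 0, -4], "rot": [0, 0, 0], "gripper": 5.2}, {"offset": [0, 0, -6], "rot": [0, 0, 0], "gripper": 5.2}, {"offset": [0, 0, -6], "rot": [0, 0, 0], "gripper": 5.2}, {"offset": [0, 0, -6], "rot": [0, 0, 0], "gripper": 5.2}])

```text
time_s: 39.7
eef_pos: [436.3, 364.7, 223.2]
ee_rot: [0.0, 0.663, 0.749, 0.0]
force: [0.9, 0.0, -3.6]
grip_width: 0.666
grip_force: 43.5
```

```bash
python3 g.py 531,-10.8,222,6
```

```text
t 39.7 tcp [436.3 364.7 223.2] a 6.98 F [ 0.9  0.  -3.6] w 0.666 gf 43.5
531,-10.8,222,6 off [-38.42   4.84   0.12] rot [ 0. -0.  1.]
```

step_arm(plan=[{"offset": [-3.3, 0.4, 0], "rot": [0, 0, 0], "gripper": 5.2}, {"offset": [-6.6, 0.8, 0], "rot": [0, 0, 0], "gripper": 5.2}, {"offset": [-9.9, 1.2, 0], "rot": [0, 0, 0], "gripper": 5.2}, {"offset": [-13.2, 1.6, 0], "rot": [0, 0, 0], "gripper": 5.2}, {"offset": [-16.5, 2, 0], "rot": [0, 0, 0], "gripper": 5.2}, {"offset": [-19.8, 2.4, 0], "rot": [0, 0, 0], "gripper": 5.2}, {"offset": [-23.1, 2.9, 0], "rot": [0, 0, 1], "gripper": 5.2}, {"offset": [-26.4, 3.3, 0], "rot": [0, 0, 1], "gripper": 5.2}, {"offset": [-29.7, 3.7, 0], "rot": [0, 0, 1], "gripper": 5.2}, {"offset": [-33, 4.1, 0], "rot": [0, 0, 1], "gripper": 5.2}, {"offset": [-36.3, 4.5, 0], "rot": [0, 0, 1], "gripper": 5.2}, {"offset": [-38.3, 4.8, 0], "rot": [0, 0, 1], "gripper": 5.2}])

```text
time_s: 40.9
eef_pos: [530.5, -11.7, 222.1]
ee_rot: [-0.001, 0.67, 0.743, -0.001]
force: [0.5, 0.7, -3.8]
grip_width: 0.664
grip_force: 43.5
```

step_arm(plan=[{"offset": [0, 0, 2], "rot": [0, 0, 0], "gripper": 5.2}, {"offset": [0, 0, 4], "rot": [0, 0, 0], "gripper": 5.2}, {"offset": [0, 0, 5], "rot": [0, 0, 0], "gripper": 5.2}, {"offset": [0, 0, 5.3], "rot": [0, 0, 0], "gripper": 5.2}, {"offset": [0, 0, 5.3], "rot": [0, 0, 0], "gripper": 5.2}, {"offset": [0, 0, 5.3], "rot": [0, 0, 0], "gripper": 5.2}])

```text
time_s: 41.5
eef_pos: [530.9, -9.5, 171.0]
ee_rot: [0.001, 0.669, 0.743, 0.0]
force: [0.1, 0.6, -3.1]
grip_width: 0.669
grip_force: 43.6
```

```bash
python3 g.py 531.3,-9.5,162,6
```

```text
t 41.5 tcp [530.9  -9.5 171. ] a 6.0 F [ 0.1  0.6 -3.1] w 0.669 gf 43.6
531.3,-9.5,162,6 off [-0.    0.04  0.9 ] rot [0.1 0.  0. ]
```

step_arm(plan=[{"offset": [0, 0, 0.3], "rot": [0, 0, 0], "gripper": 5.2}, {"offset": [0, 0, 0.6], "rot": [0, 0, 0], "gripper": 5.2}, {"offset": [0, 0, 0.8], "rot": [0, 0, 0], "gripper": 5.2}, {"offset": [0, 0, 0.8], "rot": [0, 0, 0], "gripper": 5.2}])

```text
time_s: 41.9
eef_pos: [530.5, -9.6, 162.0]
ee_rot: [-0.0, 0.669, 0.743, -0.0]
force: [0.8, -0.3, -2.0]
grip_width: 0.662
grip_force: 43.6
```

step_arm(plan=[{"offset": [0, 0, 0.1], "rot": [0, 0, 0], "gripper": 5.2}, {"offset": [0, 0, 0.2], "rot": [0, 0, 0], "gripper": 5.2}, {"offset": [0, 0, 0.2], "rot": [0, 0, 0], "gripper": 5.2}])

```text
time_s: 42.2
eef_pos: [530.7, -9.7, 161.7]
ee_rot: [0.0, 0.669, 0.743, 0.0]
force: [-5.2, -0.1, 10.2]
grip_width: 0.668
grip_force: 44.8
```

step_arm(plan=[{"offset": [0, 0, -0.1], "rot": [0, 0, 0], "gripper": 6}, {"offset": [0, 0, -0.1], "rot": [0, 0, 0], "gripper": 6.8}, {"offset": [0, 0, -0.1], "rot": [0, 0, 0], "gripper": 8}, {"offset": [0, 0, -0.1], "rot": [0, 0, 0], "gripper": 8.54}, {"offset": [0, 0, -0.1], "rot": [0, 0, 0], "gripper": 8.54}, {"offset": [0, 0, -0.1], "rot": [0, 0, 0], "gripper": 8.54}, {"offset": [0, 0, -2], "rot": [0, 0, 0], "gripper": 8.54}, {"offset": [0, 0, -5], "rot": [0, 0, 0], "gripper": 8.54}, {"offset": [0, 0, -8.3], "rot": [0, 0, 0], "gripper": 8.54}, {"offset": [0, 0, -8.3], "rot": [0, 0, 0], "gripper": 8.54}])

```text
time_s: 43.2
eef_pos: [531.9, -9.8, 247.4]
ee_rot: [0.003, 0.669, 0.743, 0.002]
force: [0.8, -0.3, -0.0]
grip_width: 0.999
grip_force: 0.0
```

```bash
python3 look.py 534,-10,36,116,126; python3 g.py 425.2,451.8,244,7
```

```text
534,-10,36,116,126 464 rect [532.6 -10.3] [57.  56.3] 62.8 circ [531.8 -10.6] z [117.1 119.3 121.2]
t 43.2 tcp [531.1  -9.7 245. ] a 5.99 F [-0.5  0.2 -0.5] w 0.999 gf 0.0
425.2,451.8,244,7 off [ 4.70e+01 -5.72e+00  2.00e-02] rot [ 0.2  0.1 -1. ]
```

step_arm(plan=[{"offset": [4, -0.5, 0], "rot": [0, 0, 0], "gripper": 8.54}, {"offset": [8, -1, 0], "rot": [0, 0, 0], "gripper": 8.54}, {"offset": [12, -1.5, 0], "rot": [0, 0, 0], "gripper": 8.54}, {"offset": [16, -2, 0], "rot": [0, 0, -1], "gripper": 8.54}, {"offset": [20, -2.5, 0], "rot": [0, 0, -1], "gripper": 8.54}, {"offset": [24, -3, 0], "rot": [0, 0, -1], "gripper": 8.54}, {"offset": [28, -3.5, 0], "rot": [0, 0, -1], "gripper": 8.54}, {"offset": [32, -4, 0], "rot": [0, 0, -1], "gripper": 8.54}, {"offset": [36, -4.5, 0], "rot": [0, 0, -1], "gripper": 8.54}, {"offset": [40, -5, 0], "rot": [0, 0, -1], "gripper": 8.54}, {"offset": [44, -5.4, 0], "rot": [0, 0, -1], "gripper": 8.54}, {"offset": [47, -5.7, 0], "rot": [0, 0, -1], "gripper": 8.54}])

```text
time_s: 44.45
eef_pos: [423.7, 453.8, 241.8]
ee_rot: [-0.0, 0.662, 0.749, -0.001]
force: [0.6, -0.3, -0.1]
grip_width: 1.003
grip_force: 0.0
```

step_arm(plan=[{"offset": [0, 0, 0], "rot": [0, 0, 0], "gripper": 8.54}, {"offset": [0, 0, 0], "rot": [0, 0, 0], "gripper": 8.54}, {"offset": [0, 0, 0], "rot": [0, 0, 0], "gripper": 8.54}])

```text
time_s: 44.75
eef_pos: [425.2, 451.0, 242.6]
ee_rot: [-0.0, 0.663, 0.749, -0.001]
force: [0.1, -0.8, -0.4]
grip_width: 1.0
grip_force: 0.0
```

```bash
python3 g.py 425.2,451.8,141.5,7
```

```text
t 44.8 tcp [425.2 451.  242.6] a 6.93 F [ 0.1 -0.8 -0.4] w 1.0 gf 0.0
425.2,451.8,141.5,7 off [ 0.09  0.02 10.11] rot [-0.1  0.  -0.1]
```

step_arm(plan=[{"offset": [0, 0, 3], "rot": [0, 0, 0], "gripper": 8.54}, {"offset": [0, 0, 6], "rot": [0, 0, 0], "gripper": 8.54}, {"offset": [0, 0, 9], "rot": [0, 0, 0], "gripper": 8.54}, {"offset": [0, 0, 10.1], "rot": [0, 0, 0], "gripper": 8.54}, {"offset": [0, 0, 10.1], "rot": [0, 0, 0], "gripper": 8.54}, {"offset": [0, 0, 10.1], "rot": [0, 0, 0], "gripper": 6.8}, {"offset": [0, 0, 10.1], "rot": [0, 0, 0], "gripper": 5.8}, {"offset": [0, 0, 10.1], "rot": [0, 0, 0], "gripper": 5.2}, {"offset": [0, 0, 10.1], "rot": [0, 0, 0], "gripper": 4.6}, {"offset": [0, 0, 10.1], "rot": [0, 0, 0], "gripper": 4.6}, {"offset": [0, 0, 10.1], "rot": [0, 0, 0], "gripper": 4.6}])

```text
time_s: 45.85
eef_pos: [425.5, 452.2, 143.9]
ee_rot: [0.0, 0.663, 0.749, 0.001]
force: [1.2, -0.9, 5.9]
grip_width: 0.603
grip_force: 42.0
```

step_arm(plan=[{"offset": [0, 0, -1], "rot": [0, 0, 0], "gripper": 4.6}, {"offset": [0, 0, -2], "rot": [0, 0, 0], "gripper": 4.6}, {"offset": [0, 0, -4], "rot": [0, 0, 0], "gripper": 4.6}, {"offset": [0, 0, -6], "rot": [0, 0, 0], "gripper": 4.6}, {"offset": [0, 0, -6], "rot": [0, 0, 0], "gripper": 4.6}, {"offset": [0, 0, -6], "rot": [0, 0, 0], "gripper": 4.6}])

```text
time_s: 46.45
eef_pos: [424.7, 451.8, 202.0]
ee_rot: [-0.0, 0.663, 0.749, -0.0]
force: [-0.1, -0.7, -3.6]
grip_width: 0.606
grip_force: 43.0
```

```bash
python3 g.py 519.5,62.5,200,6
```

```text
t 46.5 tcp [424.7 451.8 202. ] a 6.99 F [-0.1 -0.7 -3.6] w 0.606 gf 43.0
519.5,62.5,200,6 off [-39.79   4.67   0.21] rot [-0.  0.  1.]
```

step_arm(plan=[{"offset": [-3.4, 0.4, 0], "rot": [0, 0, 0], "gripper": 4.6}, {"offset": [-6.8, 0.8, 0], "rot": [0, 0, 0], "gripper": 4.6}, {"offset": [-10.2, 1.2, 0], "rot": [0, 0, 0], "gripper": 4.6}, {"offset": [-13.6, 1.6, 0], "rot": [0, 0, 0], "gripper": 4.6}, {"offset": [-17, 2, 0], "rot": [0, 0, 0], "gripper": 4.6}, {"offset": [-20.4, 2.4, 0], "rot": [0, 0, 0], "gripper": 4.6}, {"offset": [-23.8, 2.8, 0], "rot": [0, 0, 1], "gripper": 4.6}, {"offset": [-27.2, 3.2, 0], "rot": [0, 0, 1], "gripper": 4.6}, {"offset": [-30.6, 3.6, 0], "rot": [0, 0, 1], "gripper": 4.6}, {"offset": [-34, 4, 0], "rot": [0, 0, 1], "gripper": 4.6}, {"offset": [-37.4, 4.4, 0], "rot": [0, 0, 1], "gripper": 4.6}, {"offset": [-39.8, 4.7, 0], "rot": [0, 0, 1], "gripper": 4.6}])

```text
time_s: 47.65
eef_pos: [519.8, 60.6, 201.1]
ee_rot: [-0.001, 0.67, 0.743, -0.001]
force: [-0.0, 1.1, -3.8]
grip_width: 0.603
grip_force: 43.1
```

step_arm(plan=[{"offset": [0, 0, 2], "rot": [0, 0, 0], "gripper": 4.6}, {"offset": [0, 0, 4], "rot": [0, 0, 0], "gripper": 4.6}, {"offset": [0, 0, 5], "rot": [0, 0, 0], "gripper": 4.6}, {"offset": [0, 0, 5.3], "rot": [0, 0, 0], "gripper": 4.6}, {"offset": [0, 0, 5.3], "rot": [0, 0, 0], "gripper": 4.6}, {"offset": [0, 0, 5.3], "rot": [0, 0, 0], "gripper": 4.6}])

```text
time_s: 48.25
eef_pos: [520.2, 62.7, 150.0]
ee_rot: [0.0, 0.669, 0.743, 0.0]
force: [0.7, 0.5, -3.0]
grip_width: 0.604
grip_force: 43.0
```

```bash
python3 g.py 519.7,62.5,141,6
```

```text
t 48.2 tcp [520.2  62.7 150. ] a 6.0 F [ 0.7  0.5 -3. ] w 0.604 gf 43.0
519.7,62.5,141,6 off [-0.01 -0.06  0.9 ] rot [0.1 0.  0. ]
```

step_arm(plan=[{"offset": [0, 0, 0.3], "rot": [0, 0, 0], "gripper": 4.6}, {"offset": [0, 0, 0.6], "rot": [0, 0, 0], "gripper": 4.6}, {"offset": [0, 0, 0.8], "rot": [0, 0, 0], "gripper": 4.6}, {"offset": [0, 0, 0.8], "rot": [0, 0, 0], "gripper": 4.6}])

```text
time_s: 48.65
eef_pos: [519.8, 62.6, 141.0]
ee_rot: [-0.0, 0.669, 0.743, -0.0]
force: [-0.2, 0.2, -3.5]
grip_width: 0.609
grip_force: 43.1
```

step_arm(plan=[{"offset": [0, 0, 0.1], "rot": [0, 0, 0], "gripper": 4.6}, {"offset": [0, 0, 0.2], "rot": [0, 0, 0], "gripper": 4.6}, {"offset": [0, 0, 0.2], "rot": [0, 0, 0], "gripper": 4.6}])

```text
time_s: 48.95
eef_pos: [520.0, 62.6, 140.8]
ee_rot: [0.0, 0.669, 0.743, 0.0]
force: [-4.2, 0.9, 12.4]
grip_width: 0.603
grip_force: 44.7
```

step_arm(plan=[{"offset": [0, 0, -0.1], "rot": [0, 0, 0], "gripper": 5.4}, {"offset": [0, 0, -0.1], "rot": [0, 0, 0], "gripper": 6.2}, {"offset": [0, 0, -0.1], "rot": [0, 0, 0], "gripper": 7.5}, {"offset": [0, 0, -0.1], "rot": [0, 0, 0], "gripper": 8.54}, {"offset": [0, 0, -0.1], "rot": [0, 0, 0], "gripper": 8.54}, {"offset": [0, 0, -0.1], "rot": [0, 0, 0], "gripper": 8.54}, {"offset": [0, 0, -2], "rot": [0, 0, 0], "gripper": 8.54}, {"offset": [0, 0, -5], "rot": [0, 0, 0], "gripper": 8.54}, {"offset": [0, 0, -9], "rot": [0, 0, 0], "gripper": 8.54}, {"offset": [0, 0, -13], "rot": [0, 0, 0], "gripper": 8.54}, {"offset": [0, 0, -13], "rot": [0, 0, 0], "gripper": 8.54}, {"offset": [0, 0, -13], "rot": [0, 0, 0], "gripper": 8.54}])

```text
time_s: 50.15
eef_pos: [520.0, 62.6, 269.6]
ee_rot: [0.0, 0.669, 0.743, 0.0]
force: [0.8, -0.2, -1.3]
grip_width: 1.002
grip_force: 0.0
```

```bash
python3 look.py 541,-84,30,122,135 534,-10,36,116,126 523,59,45,108,117; python3 g.py
python3 - <<'E'
from h import *
c=cap('scene'); save(c,'end.png',1.3); np.savez('scene4.npz',**{k:np.array(v) for k,v in c.items()})
c=cap('top'); np.savez('top4.npz',**{k:np.array(v) for k,v in c.items()})
E
python3 fit.py 4 55 | grep -v "64, 80"
```

```text
541,-84,30,122,135 126 rect [540.7 -84.5] [27.7 27.6] 76.7 circ [540.9 -85.1] z [122.9 126.6 128.5]
534,-10,36,116,126 461 rect [532.8 -10.6] [55.5 56.6] 32.2 circ [532.1 -10.4] z [117.2 119.3 121. ]
523,59,45,108,117 362 rect [523.6  50.4] [51.2 69.1] 5.7 circ [523.2  52.9] z [108.9 112.4 115.1]
t 50.2 tcp [519.7  62.6 268.6] a 5.98 F [ 0.1  1.2 -2.3] w 0.998 gf 0.0
scene (-46, -14) n 204 x,z,slope [-1.73 53.22 -0.  ] rms 1.27
scene (20, 48) n 189 x,z,slope [-1.530e+00  5.319e+01  2.000e-02] rms 1.16
scene (95, 125) n 117 x,z,slope [-1.830e+00  5.301e+01  2.000e-02] rms 1.15
scene (-130, -95) n 101 x,z,slope [-2.020e+00  5.292e+01  1.000e-02] rms 1.2
scene y extent [-130.1  139.4]
top (-46, -14) n 294 x,z,slope [-2.700e-01  5.447e+01  1.000e-02] rms 1.17
top (20, 48) n 260 x,z,slope [-4.00e-02  5.43e+01  0.00e+00] rms 1.17
top (-78, -60) n 35 x,z,slope [-1.32 55.19 -0.28] rms 1.2
top (95, 125) n 149 x,z,slope [-0.34 54.37  0.06] rms 1.31
top (-130, -95) n 171 x,z,slope [2.100e-01 5.431e+01 1.000e-02] rms 1.21
top y extent [-134.3  133.8]
```

View pics/end.png

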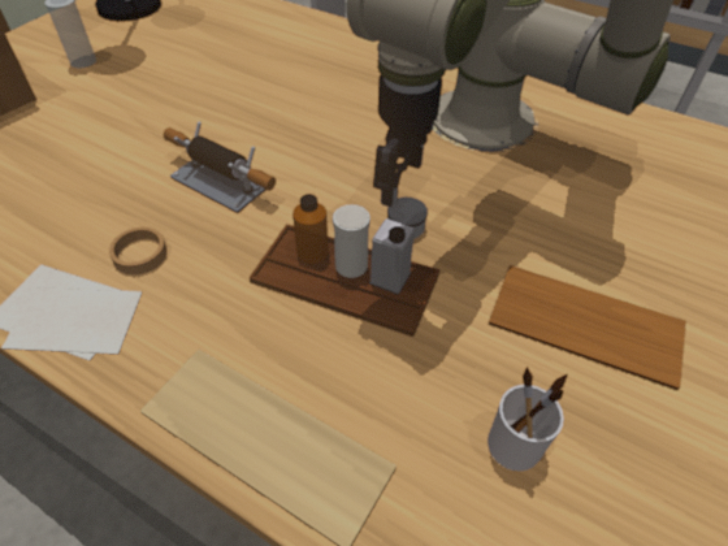

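The final view shows bottle (311,235), tub (352,243) and can (392,258) upright in the tray. The roller sits in both forks at (220,160), the brush pot, tape and tin are untouched, and the arm is clear.

```bash
python3 -c "
from rig import *
print(finish_job())"
```

```text
the job is handed in; nothing more can be done
None
```

The job is handed in, though no verdict came back: the last pictures show the roller seated in both forks, the bottle and tub upright within about 2 mm of their starting spots, the can upright and set down at its pick-up pose, and the brush pot, tape and ink tin apparently unmoved.

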